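# Set out grate bars on a layout plate with a spacing gauge

## Task

Set out the loose steel bars in one row on the layout plate, ready for tacking: starting from the fixed stop bar and working away from it with no place left out, each bar lies parallel to its neighbour with its ends level with the stop's ends, and has the gauge lying in the gap between the two as it is laid, so that every gap is as wide as the gauge. Take the gauge out again without shifting the bars, and when all the bars are laid hang it by its eye on the peg of the stand and let it come to rest. Leave the marker pen and the cup where they are.

Things in the scene. Friction and masses are not known exactly. Their poses are not given: they have to be found in the camera images.
- layout_plate: fixed flat steel plate 8 mm thick on the bench, with a stop bar welded on near its +y (left) end. Origin: under the centre of the stop bar, at the plate's underside; z up. The row runs from the stop to -y; each bar's 60 mm length lies along x. Plate: x -88 to +40, y -250 to +40 mm. With 16 mm gaps the bars' centres come at z = 26, x = 0, y = -52, -104, -156, -208 mm.
- stop_centre (a point): centre of the stop bar, 26 mm above the bench; the stop is 60 mm (x) by 36 mm (y) by 36 mm high, like the loose bars
- bar_1: solid square steel bar offcut 60 mm long (its x), 36 by 36 mm across (any of the four sides may face up), about 0.6 kg; lies on the bench in front of the plate; origin: its centre. Three or four of the four are there. Between them and the plate the fixed torch cable crosses the bench (up to 25 mm high, x = 0.49 to 0.54, rising to 0.2 m at the torch on the right).
- bar_2: solid square steel bar offcut 60 mm long (its x), 36 by 36 mm across (any of the four sides may face up), about 0.6 kg; lies on the bench in front of the plate; origin: its centre. Three or four of the four are there. Between them and the plate the fixed torch cable crosses the bench (up to 25 mm high, x = 0.49 to 0.54, rising to 0.2 m at the torch on the right).
- bar_3: solid square steel bar offcut 60 mm long (its x), 36 by 36 mm across (any of the four sides may face up), about 0.6 kg; lies on the bench in front of the plate; origin: its centre. Three or four of the four are there. Between them and the plate the fixed torch cable crosses the bench (up to 25 mm high, x = 0.49 to 0.54, rising to 0.2 m at the torch on the right).
- bar_4: solid square steel bar offcut 60 mm long (its x), 36 by 36 mm across (any of the four sides may face up), about 0.6 kg; lies on the bench in front of the plate; origin: its centre. Three or four of the four are there. Between them and the plate the fixed torch cable crosses the bench (up to 25 mm high, x = 0.49 to 0.54, rising to 0.2 m at the torch on the right).
- gauge: loose aluminium spacing gauge, 0.12 kg: a straight bar 16 mm wide (its y), 14 mm high (z), from x = -85 mm (blunt tip) to +32 mm, with an eye at its +x end. Lies flat. Origin: in the underside, near the balance point; a good grip is across the 16 mm width here. In use it lies on the plate in the gap, tip level with the bars' far ends or a little beyond, eye towards the robot.
- gauge_eye (a point): centre of the gauge's eye, at x = +43 mm, z = 18 mm in the gauge's frame: an upright six-sided ring 36 mm over its flats, 12 mm thick, with a six-sided hole 22 mm over its flats (a corner points to +x); the hole runs along y
- gauge_tip (a point): middle of the gauge's tip face: x = -85 mm, z = 7 mm in the gauge's frame
- peg_stand: fixed stand: foot plate 110 x 130 x 12 mm and a post 16 mm (x) by 20 mm (y), 220 mm high, front face at x = 0; a level peg of 10 mm diameter stands out of the post along the stand's -x at 200 mm height (it wears a stiff-turning sleeve), its tip at x = -63 mm turned up 5 mm. Origin: on the bench under the peg's root. The hung gauge points down (it settles about 0.15 rad off plumb).
- peg (a point): point on the peg's axis half way along it (x = -30 mm, 200 mm high in the stand's frame); x of the point points from the tip to the post
- marker: black and white marker pen lying near the robot; leave alone. Origin: centre of the underside
- tin_cup: plain metal cup, 72 mm across, 102 mm high, standing near the robot; leave alone. Origin: centre of the underside

How it is judged:
By the outcome, as a careful person would: the job done as asked, in the order asked, and still so for the second after the job is handed in, with the robot touching nothing.
Of bar_1, bar_2, bar_3, bar_4 only 3 to 4 are there at a start; the rules pass over those that are not, and their reading is None.
At some moment in a run one of bar_1, bar_2, bar_3, bar_4 may be knocked a few centimetres aside while the robot is not near it.
It also fails if it takes over 210 s, if anything falls off the work surface, if the arm or the gripper's body presses on something with over 40 N, if the wrist force passes 120 N, or if a joint passes its speed limit or range.

## Robot

A 6-joint arm with a two-finger parallel gripper is mounted at the origin on the work surface; the furniture and walls round the work are solid. World frame = base frame: x ahead of the robot, y to its left, z up, the work surface at z = 0. Lengths are in mm, angles in rad, forces in N, time in s.
With the tool pointing down it reaches from about 350 to 925 mm from the base axis. Payload 6.4 kg.
Tool frame: the origin (TCP) lies midway between the tips of the shut fingers; the grasp point (between the pads) lies 19 mm behind it; z points along the fingers, y is the line along which they close (so a half turn about z gives the same grasp; the last joint's range is limited). The gripper opens to 94 mm and grips with 3 to 60 N. Pads are 16 mm wide; open, the fingers measure 119 mm over their backs; the gripper's body (75 mm by 177 mm) begins 78 mm behind the grasp point.
Start: joints at [-1.355, 0.245, 1.558, -0, 1.339, -0.174], TCP at [247.008, -601.249, 205.455] pointing down, gripper open.
Joint ranges: [-3.13, 3.13], [-1.02, 2.26], [0.13, 2.54], [-0.95, 4.09], [0.21, 2.88], [-2.74, 2.74]. Speed limits (rad/s): [2.57, 2.57, 3.14, 3.14, 3.14, 3.14].

## Interface

Orientations are given as a rotation vector (axis times angle).
In Python, from bench import robot gives the robot as it stands.
- The arm moves only by the tool drive_tool, never from a script. Its argument "steps" is a list of rows, each an object with "delta_pos": the shift along the tool's x, y, z in m, a list of three; "twist": the turn about the tool's z in degrees; "claw": the finger opening in m, from 0 to 0.094. In form: [{"delta_pos": [x, y, z], "twist": twist, "claw": claw}, ...]. A call has 1 to 20 rows; each row is the pose to reach, as a shift and turn from the pose commanded when the call began, along the tool's axes at that moment; what a row does not reach only later rows make up. A row lasts 1/8 s, in which the tool goes at most 62.5 mm and 10.7 degrees, less where a joint would pass 70% of its speed; a pose out of reach is approached as far as the arm can. A call with a gripper value outside its range is refused whole. The fingers move at their own pace and stop on an object; "squeeze" is the grip in N (left out, the last holds). Time passes only in rows, so rows that repeat a pose let the fingers close. It gives the time, the measured TCP pose, the force, the opening and the grip force at its end, in the units of the state.
- robot.get_state(): the state, without advancing time (a new reading comes with each control period).
- robot.camera(name): name is "side" or "top" or "wrist"; returns a dict with "frame" (400x640x3 uint8, red, green, blue), "fx", "fy", "cx", "cy" (pixels), "k1" (the pictures are not rectified: a ray, as slopes to the right and down, at radius r is drawn at 1 + k1 r^2 times it, then the intrinsics apply), "R" (3x3) and "t" (3): a world point X has camera coordinates R X + t; the wrist camera has in their place "hand_eye" (4x4, takes a point from camera to tool coordinates, whose origin is the TCP and whose axes are the flange's). Camera axes: x right, y down, z forward; pixel columns grow to the right and rows downward; lengths in mm; the calibration is good to about 2 mm. A picture is of the moment at which its call begins: read the wrist's pose just before it. There is no depth.
- robot.close_job(): hands the job in; it is judged then, once.
The state is a dict: "time_s": time; "qpos": joint angles; "joint_vel": joint speeds; "joint_torque": joint torques, N m; "tcp_pos": TCP position; "ee_rot": TCP orientation; "force": force on the tool from outside, world axes, zero at the start; "wrist_torque": the same for the moment, N m; "opening": finger opening in mm; "grip_force": force on a finger pad.
Only numpy, scipy, OpenCV 4.12 (cv2) and the standard library are available. Lean on these libraries where they do the work, as an engineer would, in place of code of your own. Each camera call takes 0.05 s, during which the arm holds its last target. There are 200 camera calls.

## Working session

There is one attempt and no reset: what is moved stays moved. The work goes in short steps, Python scripts to look and compute and a tool call to move; the robot and the scene stay as the last step left them, time stands still between calls to the robot, and variables do not carry over. Pictures are saved under pics/ and viewed, at most 14 in all, crops included, and the job is handed in when it is done.

Besides the shell and the picture viewer there is one more tool, called after "Emit:" as name(argument=value, ...) on one line, values as JSON. drive_tool: Moves the arm, as the interface text tells. Its arguments: {"type":"object","properties":{"steps":{"type":"array","items":{"type":"object","properties":{"delta_pos":{"type":"array","items":{"type":"number"}},"twist":{"type":"number"},"claw":{"type":"number"}}}},"squeeze":{"type":"number"}},"required":["steps"]}

```bash
ls; mkdir -p pics
cat > h.py <<'E'
import numpy as np, cv2
from scipy.spatial.transform import Rotation as Ro
from bench import robot
def cam(name):
    s=robot.get_state(); c=robot.camera(name); c['s']=s
    if name=='wrist':
        H=np.array(c['hand_eye']); T=np.eye(4); T[:3,:3]=Ro.from_rotvec(s['ee_rot']).as_matrix(); T[:3,3]=s['tcp_pos']
        W=T@H; c['Rw']=W[:3,:3]; c['o']=W[:3,3]
    else:
        R=np.array(c['R']); c['Rw']=R.T; c['o']=-R.T@np.array(c['t'])
    return c
def ray(c,uv):
    K=np.array([[c['fx'],0,c['cx']],[0,c['fy'],c['cy']],[0,0,1.]])
    p=cv2.undistortPoints(np.array(uv,float).reshape(-1,1,2),K,np.array([c['k1'],0,0,0.]),R=None,P=None).reshape(-1,2)
    return np.c_[p,np.ones(len(p))]@c['Rw'].T
def onz(c,uv,z):
    d=ray(c,uv); return c['o']+d*((z-c['o'][2])/d[:,2])[:,None]
def proj(c,X):
    X=np.atleast_2d(X); q=(X-c['o'])@c['Rw']; a=q[:,:2]/q[:,2:]; a=a*(1+c['k1']*(a**2).sum(1))[:,None]
    return a*[c['fx'],c['fy']]+[c['cx'],c['cy']]
def save(c,n): cv2.imwrite('pics/'+n,c['frame'][:,:,::-1])
E
python3 - <<'E'
from h import *
for n in ('top','side','wrist'):
    c=cam(n); save(c,n+'0.png'); print(n,c['o'].round(),c['fx'],c['k1'],c['Rw'].round(2).tolist())
s=robot.get_state(); print(s['time_s'],s['tcp_pos'],s['ee_rot'],s['opening'],s['force'])
E
```

```text
pics
top [ 225. -103. 1603.] 483.64376698529486 0.04549637690046865 [[0.02, -0.98, 0.19], [-1.0, -0.02, 0.02], [-0.01, -0.19, -0.98]]
side [291. 965. 867.] 466.04567852124586 -0.1336231641502171 [[-0.98, -0.11, 0.18], [-0.2, 0.55, -0.81], [-0.01, -0.83, -0.56]]
wrist [ 317. -572.  382.] 330.0147006646802 -0.060135481221731575 [[0.38, -0.89, -0.24], [-0.92, -0.37, -0.1], [-0.0, 0.26, -0.97]]
0.15 [ 246.89779124 -600.79880765  204.6429017 ] [-3.08069774e+00 -6.08125334e-01  9.32275189e-05] 94.38541956311313 [-0.25315377 -0.6207502   0.0233842 ]
```

View pics/top0.png

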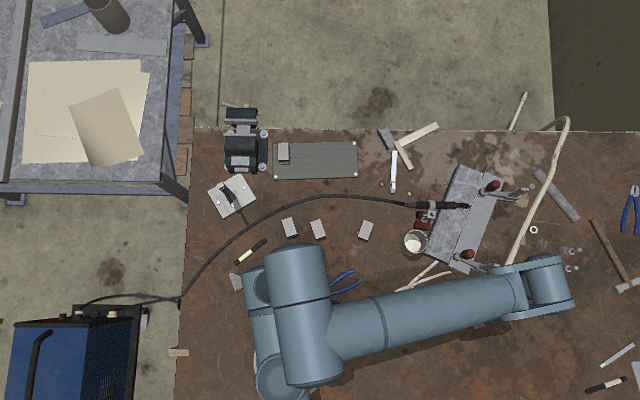

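View pics/side0.png

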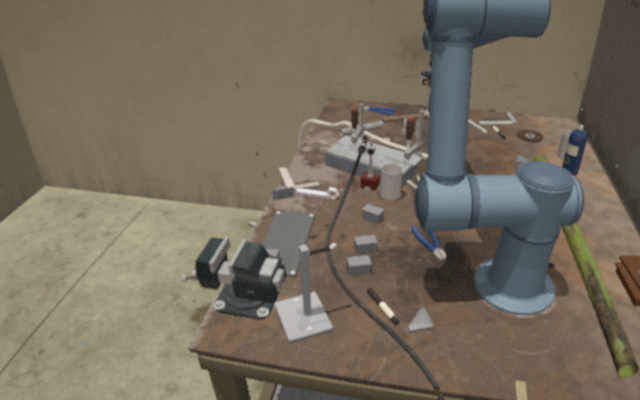

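The top view shows the plate at about (315,160) with the stop at (284,152). There are three bars at (290,228), (319,229) and (366,230), the gauge at (393,172) with its eye downward, the stand at (231,197), the cup at (415,242) and the marker at (250,250). The side view agrees: bars at (360,265), (366,243) and (373,213), stand post at (306,280).

Run:
```python
from h import *
t=cv2.imread('pics/top0.png')[115:260,200:440]; s=cv2.imread('pics/side0.png')[160:350,230:430]
cv2.imwrite('pics/t1.png',cv2.resize(t,None,fx=3.3,fy=3.3,interpolation=cv2.INTER_CUBIC))
cv2.imwrite('pics/s1.png',cv2.resize(s,None,fx=3.1,fy=3.1,interpolation=cv2.INTER_CUBIC))
c=cam('top')
print(onz(c,[[284,152],[290,228],[319,229],[366,230],[393,150],[393,185],[231,197],[385,138],[272,142],[357,178]],[44,36,36,36,14,14,12,0,8,8]).round())
```

```text
[[ 672.   37.   44.]
 [ 418.   10.   36.]
 [ 416.  -85.   36.]
 [ 416. -237.   36.]
 [ 693. -330.   14.]
 [ 572. -329.   14.]
 [ 522.  213.   12.]
 [ 740. -305.    0.]
 [ 717.   83.    8.]
 [ 595. -209.    8.]]
```

View pics/t1.png

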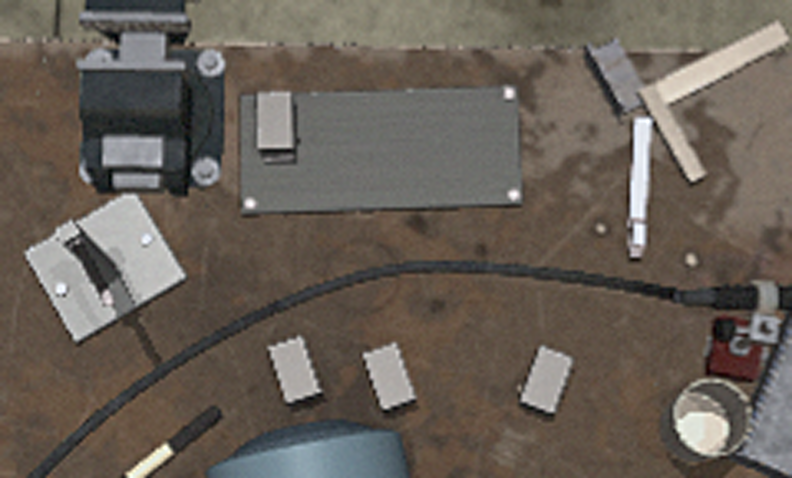

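View pics/s1.png

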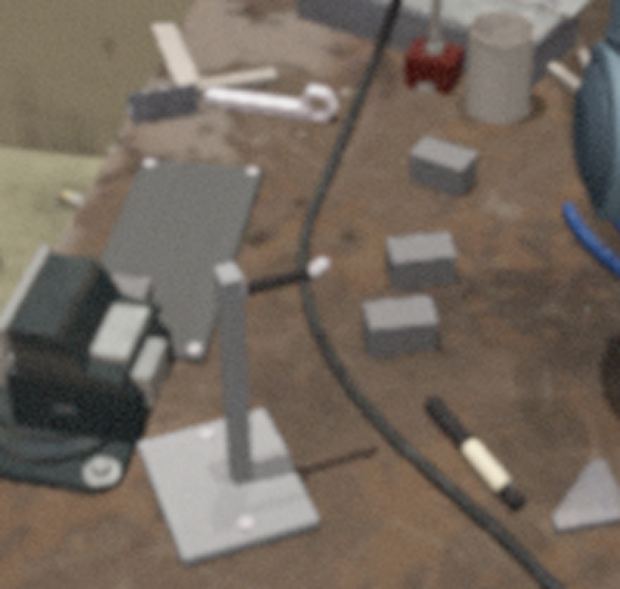

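Crops agree: exactly three bars, and the peg points towards the robot and slightly right. I'll lift and move to an overview pose with the tool axes along the world axes.

Emit:
drive_tool(steps=[{"delta_pos": [0,0,-0.06],"twist": 0,"claw": 0.094},{"delta_pos": [0,0,-0.12],"twist": 0,"claw": 0.094},{"delta_pos": [0.04,-0.035,-0.145],"twist": 5,"claw": 0.094},{"delta_pos": [0.458,-0.397,-0.145],"twist": 22.3,"claw": 0.094},{"delta_pos": [0.458,-0.397,-0.145],"twist": 22.3,"claw": 0.094},{"delta_pos": [0.458,-0.397,-0.145],"twist": 22.3,"claw": 0.094},{"delta_pos": [0.458,-0.397,-0.145],"twist": 22.3,"claw": 0.094},{"delta_pos": [0.458,-0.397,-0.145],"twist": 22.3,"claw": 0.094},{"delta_pos": [0.458,-0.397,-0.145],"twist": 22.3,"claw": 0.094},{"delta_pos": [0.458,-0.397,-0.145],"twist": 22.3,"claw": 0.094},{"delta_pos": [0.458,-0.397,-0.145],"twist": 22.3,"claw": 0.094},{"delta_pos": [0.458,-0.397,-0.145],"twist": 22.3,"claw": 0.094},{"delta_pos": [0.458,-0.397,-0.145],"twist": 22.3,"claw": 0.094},{"delta_pos": [0.458,-0.397,-0.145],"twist": 22.3,"claw": 0.094},{"delta_pos": [0.458,-0.397,-0.145],"twist": 22.3,"claw": 0.094},{"delta_pos": [0.458,-0.397,-0.145],"twist": 22.3,"claw": 0.094},{"delta_pos": [0.458,-0.397,-0.145],"twist": 22.3,"claw": 0.094}])

```text
time_s: 2.33
tcp_pos: [519.6, -60.7, 350.6]
ee_rot: [3.142, -0.001, 0.0]
force: [-0.7, 0.2, 0.3]
opening: 94.4
grip_force: 0.0
```

Run:
```python
from h import *
c=cam('wrist'); save(c,'w1.png'); s=c['s']; print(s['time_s'],s['tcp_pos'],s['ee_rot'],s['qpos'],c['o'],c['Rw'].round(3).tolist())
import pickle; pickle.dump(c,open('w1.pkl','wb'))
c=cam('side');save(c,'side1.png'); c=cam('top');save(c,'top1.png')
```

```text
2.325 [519.62963737 -60.67845554 350.56198465] [ 3.14151345e+00 -1.04944277e-03  2.78537287e-04] [-3.33164565e-01 -1.40505895e-01  1.69789106e+00 -1.67442781e-05
  1.58401408e+00  1.23829965e+00] [595.47700835 -60.65323537 528.42333845] [[-0.0, -0.965, -0.261], [-1.0, 0.0, 0.0], [-0.0, 0.261, -0.965]]
```

View pics/w1.png

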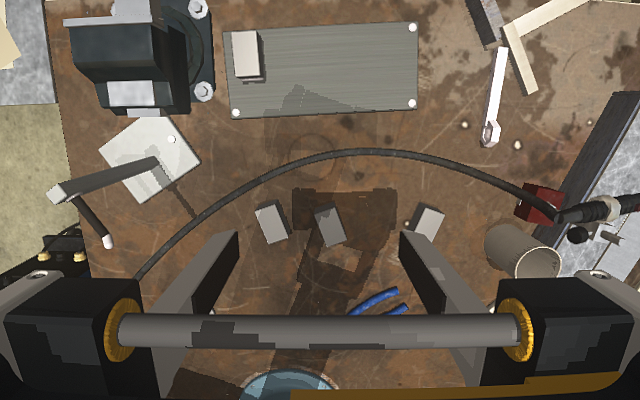

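The wrist view shows the whole work area: plate corners near (224,35), (417,21), (418,107) and (232,118), stop top at (246,55), bars at (271,223), (329,225) and (429,220). The gauge runs from (502,50) to its eye at (489,135), and the peg runs from (75,200) to its tip at (108,242). Next I segment these.

Run:
```python
from h import *
import pickle; c=pickle.load(open('w1.pkl','rb')); im=c['frame']
hsv=cv2.cvtColor(im,cv2.COLOR_RGB2HSV); 
for n,(u,v) in dict(plate=(330,60),stop=(245,50),b1=(270,220),b2=(328,225),b3=(428,220),g=(497,80),bench=(300,170),shadow=(370,220),foot=(130,150)).items(): print(n,im[v,u],hsv[v,u])
sat=hsv[:,:,1]; 
def roi(u0,v0,u1,v1,m,z,n):
    a=np.zeros(m.shape,np.uint8); a[v0:v1,u0:u1]=m[v0:v1,u0:u1]*255
    a=cv2.morphologyEx(a,cv2.MORPH_OPEN,np.ones((3,3)))
    cs,_=cv2.findContours(a,cv2.RETR_EXTERNAL,cv2.CHAIN_APPROX_NONE); k=max(cs,key=cv2.contourArea)
    P=onz(c,k[:,0,:],z)[:,:2].astype(np.float32); r=cv2.minAreaRect(P); print(n,len(k),np.round(r[0],1),np.round(r[1],1),round(r[2],1)); return k
low=(sat<60)
roi(222,10,430,125,low,8,'plate')
V=hsv[:,:,2]
for n,b in dict(b1=(250,195,295,250),b2=(308,195,350,252),b3=(408,198,450,245)).items():
    roi(*b,low&(V>60),36,n)
roi(230,25,262,82,low&(V>150),44,'stop')
roi(475,40,515,150,low&(V>150),14,'gauge')
roi(95,110,205,210,low&(V>150),12,'foot')
```

```text
plate [136 136 124] [ 30  23 136]
stop [216 211 201] [ 20  18 216]
b1 [156 152 144] [ 20  20 156]
b2 [120 116 108] [ 20  26 120]
b3 [187 180 172] [ 16  20 187]
g [252 253 253] [ 90   1 253]
bench [98 79 62] [14 94 98]
shadow [75 62 46] [17 99 75]
foot [222 221 215] [ 26   8 222]
plate 554 [653.5 -65.5] [127.  287.6] 2.9
b1 126 [424.3  14.4] [67.2 37.8] 18.3
b2 104 [416.4 -79.6] [59.8 35.7] 20.1
b3 131 [ 417.2 -229.2] [45.7 69.6] 70.9
stop 134 [672.2  40.3] [58.1 34.5] 2.8
gauge 222 [ 616.7 -330.3] [147.9  25.7] 1.3
foot 270 [535.5 216. ] [127.5 128.1] 32.9
```

Run:
```python
from h import *
import pickle; c=pickle.load(open('w1.pkl','rb')); im=c['frame'].astype(int)
m=(im.min(2)>200)
P=[]
for v in range(52,116,8):
    u=np.where(m[v,478:512])[0]+478; a=onz(c,[[u[0],v],[u[-1],v]],14); print(v,u[0],u[-1],a[:,:2].round(1).tolist()); P.append(a[1])
P=np.array(P); f=np.polyfit(P[:,0],P[:,1],1); print('yaw',np.degrees(np.arctan(f[0])),'right edge y at 605',np.polyval(f,605))
v=np.where(m[40:80,495:508].sum(1)>5)[0][0]+40; print(v,onz(c,[[502,v]],14))
# peg triangulation
import itertools
s=cam('side'); 
def tri(a,b):
    A=ray(*a)[0];B=ray(*b)[0];A/=np.linalg.norm(A);B/=np.linalg.norm(B)
    k=np.linalg.lstsq(np.c_[A,-B],b[0]['o']-a[0]['o'],rcond=None)[0]; p=a[0]['o']+A*k[0];q=b[0]['o']+B*k[1]; return ((p+q)/2).round(1),np.linalg.norm(p-q).round(1)
print('tip',tri((c,[[108,242]]),(s,[[332.6,246]])),'posttop',tri((c,[[62,190]]),(s,[[304,247]])))
```

```text
52 498 507 [[682.1, -327.1], [682.6, -341.0]]
60 496 506 [[670.8, -325.3], [671.2, -340.8]]
68 495 504 [[659.3, -325.0], [659.7, -339.0]]
76 494 503 [[647.8, -324.8], [648.2, -338.8]]
84 492 502 [[636.2, -323.0], [636.6, -338.6]]
92 491 500 [[624.5, -322.7], [624.8, -336.9]]
100 490 499 [[612.7, -322.5], [613.0, -336.8]]
108 488 497 [[600.8, -320.7], [601.0, -335.0]]
yaw -4.022416957635875 right edge y at 605 -335.7633137708999
47 [[ 689.33357812 -332.52569128   14.        ]]
tip (array([458.8, 169.2, 202.1]), np.float64(0.2)) posttop (array([518.5, 199.9, 214.4]), np.float64(3.5))
```

Emit:
drive_tool(squeeze=20, steps=[{"delta_pos": [0.03,0.06,0.0],"twist": 2,"claw": 0.05},{"delta_pos": [0.06,0.12,0.0],"twist": 4,"claw": 0.05},{"delta_pos": [0.086,0.18,0.03],"twist": 4,"claw": 0.05},{"delta_pos": [0.086,0.24,0.05],"twist": 4,"claw": 0.05},{"delta_pos": [0.086,0.268,0.1],"twist": 4,"claw": 0.05},{"delta_pos": [0.086,0.268,0.16],"twist": 4,"claw": 0.05},{"delta_pos": [0.086,0.268,0.22],"twist": 4,"claw": 0.05},{"delta_pos": [0.086,0.268,0.28],"twist": 4,"claw": 0.05},{"delta_pos": [0.086,0.268,0.31],"twist": 4,"claw": 0.05},{"delta_pos": [0.086,0.268,0.33],"twist": 4,"claw": 0.05},{"delta_pos": [0.086,0.268,0.34],"twist": 4,"claw": 0.05},{"delta_pos": [0.086,0.268,0.347],"twist": 4,"claw": 0.05},{"delta_pos": [0.086,0.268,0.347],"twist": 4,"claw": 0.05},{"delta_pos": [0.086,0.268,0.347],"twist": 4,"claw": 0.008},{"delta_pos": [0.086,0.268,0.347],"twist": 4,"claw": 0.008},{"delta_pos": [0.086,0.268,0.347],"twist": 4,"claw": 0.008},{"delta_pos": [0.086,0.268,0.347],"twist": 4,"claw": 0.008},{"delta_pos": [0.086,0.268,0.347],"twist": 4,"claw": 0.008},{"delta_pos": [0.086,0.268,0.347],"twist": 4,"claw": 0.008},{"delta_pos": [0.086,0.268,0.347],"twist": 4,"claw": 0.008}])

```text
time_s: 5.03
tcp_pos: [606.1, -328.2, 3.8]
ee_rot: [3.139, -0.109, 0.0]
force: [-1.7, -1.9, 1.0]
opening: 15.6
grip_force: 20.0
```

Emit:
drive_tool(steps=[{"delta_pos": [0,0,-0.02],"twist": 0,"claw": 0.008},{"delta_pos": [0,0,-0.07],"twist": 0,"claw": 0.008},{"delta_pos": [0,-0.04,-0.116],"twist": 0,"claw": 0.008},{"delta_pos": [-0.002,-0.1,-0.116],"twist": -2,"claw": 0.008},{"delta_pos": [-0.004,-0.16,-0.116],"twist": -4,"claw": 0.008},{"delta_pos": [-0.006,-0.22,-0.116],"twist": -6.9,"claw": 0.008},{"delta_pos": [-0.008,-0.28,-0.116],"twist": -6.9,"claw": 0.008},{"delta_pos": [-0.008,-0.32,-0.116],"twist": -6.9,"claw": 0.008},{"delta_pos": [-0.008,-0.333,-0.116],"twist": -6.9,"claw": 0.008},{"delta_pos": [-0.008,-0.333,-0.116],"twist": -6.9,"claw": 0.008},{"delta_pos": [-0.008,-0.333,-0.116],"twist": -6.9,"claw": 0.008},{"delta_pos": [-0.008,-0.333,-0.116],"twist": -6.9,"claw": 0.008}])

```text
time_s: 6.52
tcp_pos: [621.1, 3.4, 119.5]
ee_rot: [3.141, 0.077, -0.0]
force: [0.5, -0.3, -1.1]
opening: 15.6
grip_force: 20.0
```

Run:
```python
from h import *
c=cam('wrist'); save(c,'w2.png'); s=c['s']; print(s['time_s'],s['tcp_pos'],s['ee_rot'],s['opening'])
import pickle; pickle.dump(c,open('w2.pkl','wb'))
```

```text
6.525 [621.05555336   3.42604732 119.49081547] [ 3.14051494e+00  7.74930597e-02 -6.47064092e-05] 15.573354005855697
```

View pics/w2.png

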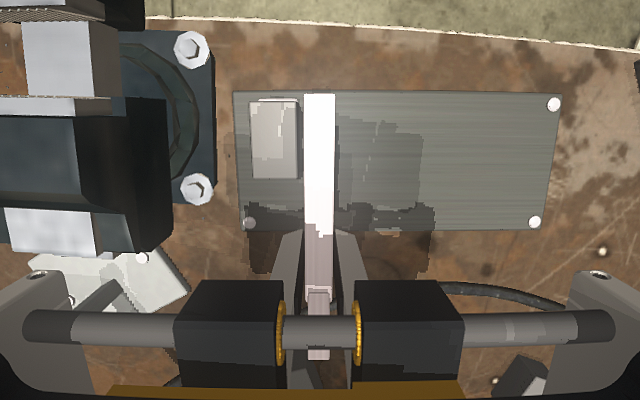

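The wrist view shows the stop's top at about (250–298, 101–180), and the gauge held straight with its tip edge at row 94, columns 304–335. I'll measure both.

Run:
```python
from h import *
import pickle; c=pickle.load(open('w2.pkl','rb')); im=c['frame'].astype(int)
g=im.sum(2)/3
# subpixel edges by max gradient along rows/cols
def edge(line,sgn,lo,hi):
    d=sgn*np.diff(line); seg=d[lo:hi]; k=int(seg.argmax()); 
    a=seg[max(k-1,0):k+2]; return lo+max(k-1,0)+(a.clip(0)*np.arange(len(a))).sum()/a.clip(0).sum()+0.5
gs=cv2.GaussianBlur(g.astype(np.float32),(0,0),0.8)
L=[(edge(gs[v],1,240,262),v) for v in range(110,172,4)]
R=[(edge(gs[v],-1,288,303),v) for v in range(110,172,4)]
T=[(u,edge(gs[:,u],1,90,110)) for u in range(256,292,4)]
B=[(u,edge(gs[:,u],-1,170,190)) for u in range(258,292,4)]
PT=[(u,edge(gs[:,u],-1,82,100)) for u in range(345,530,8)]
PB=[(u,edge(gs[:,u],-1,222,240)) for u in range(440,525,6)]
for n,e,z,ax in (('L',L,44,0),('R',R,44,0),('T',T,44,1),('B',B,44,1),('PT',PT,8,1),('PB',PB,8,1)):
    P=onz(c,e,z); i=1-ax
    # line: value of other coordinate
    if ax==0: f=np.polyfit(P[:,0]-672,P[:,1],1); print(n,'y at x=672',f[1].round(2),'yaw',np.degrees(np.arctan(f[0])).round(2),np.std(P[:,1]-np.polyval(f,P[:,0]-672)).round(2))
    else: f=np.polyfit(P[:,1]-40,P[:,0],1); print(n,'x at y=40',f[1].round(2),'yaw',-np.degrees(np.arctan(f[0])).round(2),np.std(P[:,0]-np.polyval(f,P[:,1]-40)).round(2))
t=[(u,edge(gs[:,u],1,88,100)) for u in range(308,332,4)]
gl=[(edge(gs[v],1,298,312),v) for v in range(100,160,6)]; gr=[(edge(gs[v],-1,328,342),v) for v in range(100,160,6)]
print('tip',onz(c,t,129.7).mean(0).round(1));
for e in (gl,gr): P=onz(c,e,129.7); print(P[[0,-1],:2].round(1).tolist())
```

```text
L y at x=672 57.23 yaw 2.72 0.12
R y at x=672 23.12 yaw 3.24 0.11
T x at y=40 703.78 yaw 6.41 0.69
B x at y=40 643.97 yaw 2.86 0.01
PT x at y=40 713.16 yaw 2.86 0.13
PB x at y=40 587.16 yaw 2.97 0.13
tip [704.9   7.8 129.7]
[[701.3, 14.7], [674.8, 13.8]]
[[702.0, -0.4], [675.6, -1.6]]
```

Emit:
drive_tool(steps=[{"delta_pos": [0.0026,0,0.05],"twist": 0,"claw": 0.008},{"delta_pos": [0.0026,0,0.085],"twist": 0,"claw": 0.008},{"delta_pos": [0.0026,0,0.1],"twist": 0,"claw": 0.008},{"delta_pos": [0.0026,0,0.105],"twist": 0,"claw": 0.008},{"delta_pos": [0.0026,0,0.107],"twist": 0,"claw": 0.008},{"delta_pos": [0.0026,0,0.107],"twist": 0,"claw": 0.008},{"delta_pos": [0.0026,-0.003,0.107],"twist": 0,"claw": 0.008},{"delta_pos": [0.0026,-0.006,0.107],"twist": 0,"claw": 0.008},{"delta_pos": [0.0026,-0.006,0.107],"twist": 0,"claw": 0.008}])

```text
time_s: 7.7
tcp_pos: [623.3, 11.3, 12.7]
ee_rot: [3.141, 0.081, 0.0]
force: [0.4, -0.3, -0.7]
opening: 16.1
grip_force: 20.0
```

Emit:
drive_tool(steps=[{"delta_pos": [0,-0.001,0],"twist": 0,"claw": 0.008},{"delta_pos": [0,-0.002,0],"twist": 0,"claw": 0.008},{"delta_pos": [0,-0.002,0],"twist": 0,"claw": 0.008}])

```text
time_s: 8.07
tcp_pos: [623.2, 12.2, 12.5]
ee_rot: [3.139, 0.08, -0.0]
force: [-0.9, -4.1, -0.8]
opening: 15.9
grip_force: 20.0
```

Emit:
drive_tool(steps=[{"delta_pos": [0,0.001,0],"twist": 0,"claw": 0.016},{"delta_pos": [0,0.001,0],"twist": 0,"claw": 0.04},{"delta_pos": [0,0.001,0],"twist": 0,"claw": 0.04},{"delta_pos": [0,0.001,0],"twist": 0,"claw": 0.04},{"delta_pos": [0,0.001,-0.02],"twist": 0,"claw": 0.04},{"delta_pos": [0,0,-0.07],"twist": 0,"claw": 0.09},{"delta_pos": [-0.02,0,-0.12],"twist": -10,"claw": 0.094},{"delta_pos": [-0.06,-0.002,-0.137],"twist": -20,"claw": 0.094},{"delta_pos": [-0.1,-0.004,-0.137],"twist": -30,"claw": 0.094},{"delta_pos": [-0.14,-0.008,-0.137],"twist": -40,"claw": 0.094},{"delta_pos": [-0.18,-0.012,-0.137],"twist": -50,"claw": 0.094},{"delta_pos": [-0.202,-0.012,-0.137],"twist": -60,"claw": 0.094},{"delta_pos": [-0.202,-0.012,-0.137],"twist": -70,"claw": 0.094},{"delta_pos": [-0.202,-0.012,-0.137],"twist": -80,"claw": 0.094},{"delta_pos": [-0.202,-0.012,-0.137],"twist": -90,"claw": 0.094},{"delta_pos": [-0.202,-0.012,-0.137],"twist": -100,"claw": 0.094},{"delta_pos": [-0.202,-0.012,-0.137],"twist": -105.4,"claw": 0.094},{"delta_pos": [-0.202,-0.012,-0.137],"twist": -105.4,"claw": 0.094},{"delta_pos": [-0.202,-0.012,-0.137],"twist": -105.4,"claw": 0.094}])

```text
time_s: 10.45
tcp_pos: [421.1, 14.6, 150.2]
ee_rot: [1.84, 2.545, 0.001]
force: [0.7, -0.4, -1.3]
opening: 94.0
grip_force: 0.0
```

Run:
```python
from h import *
c=cam('wrist'); save(c,'w3.png'); s=c['s']; print(s['time_s'],s['tcp_pos'],s['ee_rot'],s['opening'],s['qpos'])
import pickle; pickle.dump(c,open('w3.pkl','wb'))
```

```text
10.45 [421.06893095  14.57764479 150.15972541] [1.84011887e+00 2.54494577e+00 7.96305617e-04] 94.03482482512571 [-2.35974956e-01 -2.65931128e-01  2.16944878e+00  5.96936644e-05
  1.23687849e+00 -5.54735278e-01]
```

View pics/w3.png

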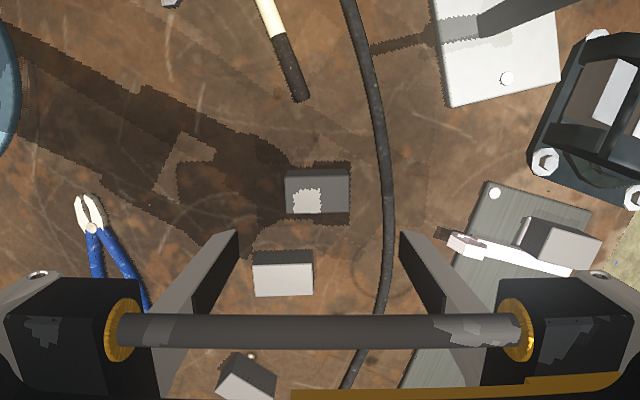

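The view shows bar 1 at (285–349, 168–213), square to the tool, bar 2 at (283,272), and the gauge lying by the stop at (510,250).

Run:
```python
from h import *
import pickle; c=pickle.load(open('w3.pkl','rb')); s=c['s']
T=Ro.from_rotvec(s['ee_rot']).as_matrix()
im=c['frame']; print(im[160:220:3,330].sum(1)//3, im[200,278:296].sum(1)//3, im[200,340:356].sum(1)//3)
for uv in ([286,213],[349,213],[286,169],[349,169]):
    for z in (36,0): print(uv,z,((onz(c,[uv],z)[0]-s['tcp_pos'])@T).round(1))
```

```text
[ 98  55  47  61  62  74 110 109 108 108 108 109 108 107 106 108 106 107
  51  55] [ 48  48  48  49  48  45  42  69 102 110 109 108 107 107 100 108 197 190] [106 105 106 107 109 107 107 110  93  74  93  89  89  89  89  87]
[286, 213] 36 [-16.7 -29.9 114.1]
[286, 213] 0 [-28.1 -33.6 150.1]
[349, 213] 36 [-16.7  28.6 114.2]
[349, 213] 0 [-28.2  32.1 150.2]
[286, 169] 36 [ 24.6 -28.8 114.1]
[286, 169] 0 [ 18.3 -32.4 150.1]
[349, 169] 36 [ 24.6  27.6 114.2]
[349, 169] 0 [ 18.3  31.  150.2]
```

Emit:
drive_tool(squeeze=45, steps=[{"delta_pos": [0.001,0,0.06],"twist": 0,"claw": 0.094},{"delta_pos": [0.001,0,0.11],"twist": 0,"claw": 0.094},{"delta_pos": [0.001,0,0.135],"twist": 0,"claw": 0.094},{"delta_pos": [0.001,0,0.145],"twist": 0,"claw": 0.094},{"delta_pos": [0.001,0,0.146],"twist": 0,"claw": 0.094},{"delta_pos": [0.001,0,0.146],"twist": 0,"claw": 0.05},{"delta_pos": [0.001,0,0.146],"twist": 0,"claw": 0.05},{"delta_pos": [0.001,0,0.146],"twist": 0,"claw": 0.05},{"delta_pos": [0.001,0,0.146],"twist": 0,"claw": 0.05},{"delta_pos": [0.001,0,0.146],"twist": 0,"claw": 0.05},{"delta_pos": [0.001,0,0.146],"twist": 0,"claw": 0.05},{"delta_pos": [0.001,0,0.146],"twist": 0,"claw": 0.05},{"delta_pos": [0.001,0,0.13],"twist": 0,"claw": 0.05},{"delta_pos": [0.001,0,0.09],"twist": 0,"claw": 0.05},{"delta_pos": [0.001,0,0.04],"twist": 0,"claw": 0.05},{"delta_pos": [0.001,0,0.02],"twist": 0,"claw": 0.05},{"delta_pos": [0.001,0,0.02],"twist": 8,"claw": 0.05},{"delta_pos": [0.001,0,0.02],"twist": 15.4,"claw": 0.05},{"delta_pos": [0.001,0,0.02],"twist": 15.4,"claw": 0.05}])

```text
time_s: 12.88
tcp_pos: [420.0, 15.9, 128.4]
ee_rot: [-2.161, -2.279, -0.0]
force: [-0.0, 0.2, -4.1]
opening: 59.7
grip_force: 44.9
```

Emit:
drive_tool(steps=[{"delta_pos": [-0.01,0.05,0.0],"twist": 0,"claw": 0.05},{"delta_pos": [-0.02,0.1,0.0],"twist": 0,"claw": 0.05},{"delta_pos": [-0.03,0.15,0.0],"twist": 0,"claw": 0.05},{"delta_pos": [-0.04,0.2,0.0],"twist": 0,"claw": 0.05},{"delta_pos": [-0.051,0.24,0.0],"twist": 0,"claw": 0.05},{"delta_pos": [-0.0514,0.2544,0.02],"twist": 0,"claw": 0.05},{"delta_pos": [-0.0514,0.2544,0.06],"twist": 0,"claw": 0.05},{"delta_pos": [-0.0514,0.2544,0.08],"twist": 0,"claw": 0.05},{"delta_pos": [-0.0514,0.2544,0.08],"twist": 0,"claw": 0.05},{"delta_pos": [-0.0514,0.2544,0.08],"twist": 0,"claw": 0.05},{"delta_pos": [-0.0514,0.2544,0.08],"twist": 0,"claw": 0.05}])

```text
time_s: 14.25
tcp_pos: [678.6, -23.0, 51.6]
ee_rot: [2.161, 2.276, 0.003]
force: [-0.2, 0.9, -3.6]
opening: 59.8
grip_force: 44.9
```

Run:
```python
from h import *
c=cam('wrist'); save(c,'w4.png'); s=c['s']; print(s['time_s'],s['tcp_pos'],s['ee_rot'],s['opening'],s['qpos'])
import pickle; pickle.dump(c,open('w4.pkl','wb'))
```

```text
14.25 [678.58920554 -22.98082101  51.63462147] [2.16137882 2.27575963 0.00302334] 59.828345464496024 [-2.00473202e-01  4.71937555e-01  1.56701544e+00  3.60216832e-05
  1.09905912e+00 -2.52034213e-01]
```

View pics/w4.png

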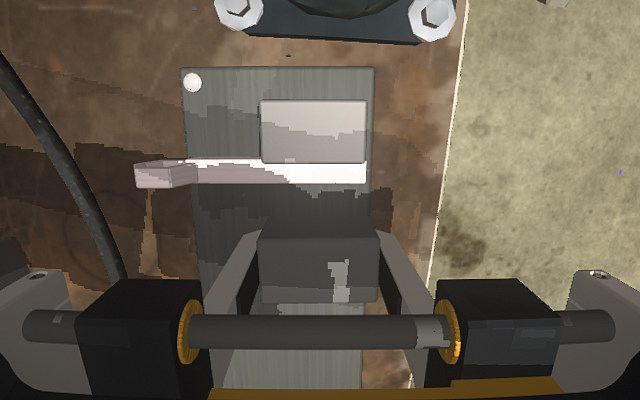

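The bar is held over its place. Below it the stop's top is at (260–366, 100–163) and the gauge is at rows 158–184. Next I compare the bar's ends and the stop's ends in the tool frame.

```bash
cat >> h.py <<'E'
def edge(line,sgn,lo,hi):
    d=sgn*np.diff(line)[lo:hi].clip(0) if sgn else np.abs(np.diff(line)[lo:hi]); k=int(d.argmax()); a=d[max(k-1,0):k+2]
    return lo+max(k-1,0)+(a*np.arange(len(a))).sum()/a.sum()+0.5
def tool(c,uv,z):
    T=Ro.from_rotvec(c['s']['ee_rot']).as_matrix(); return (onz(c,uv,z)-c['s']['tcp_pos'])@T
def gray(c): return cv2.GaussianBlur(c['frame'].mean(2).astype(np.float32),(0,0),0.7)
E
python3 - <<'E'
from h import *
import pickle; c=pickle.load(open('w4.pkl','rb')); g=gray(c); tz=c['s']['tcp_pos'][2]
sl=[(edge(g[v],1,252,270),v) for v in range(108,156,4)]; sr=[(edge(g[v],-1,358,374),v) for v in range(108,156,4)]
st=[(u,edge(g[:,u],1,93,108)) for u in range(268,362,6)]; sb=[(u,edge(g[:,u],0,156,170)) for u in range(300,362,6)]
gb=[(u,edge(g[:,u],-1,176,192)) for u in range(300,362,6)]
bt=[(u,edge(g[:,u],0,226,246)) for u in range(270,370,8)]
bl=[(edge(g[v],0,250,266),v) for v in range(244,296,4)]; br=[(edge(g[v],0,372,386),v) for v in range(244,296,4)]
for n,e,z in (('stopL',sl,44),('stopR',sr,44),('stopT',st,44),('stopB',sb,44),('gaugeB',gb,22),('barL',bl,tz+32),('barR',br,tz+32),('barT',bt,tz+32)):
    P=tool(c,e,z); print(n,np.median(P,0).round(2),np.std(P,0).round(2),P[0,:2].round(1),P[-1,:2].round(1))
E
```

```text
stopL [ 65.32 -32.01   7.47] [7.53 0.24 0.01] [ 77.1 -32. ] [ 53.2 -32.3]
stopR [nan nan nan] [nan nan nan] [77.1 23.5] [53.1 23.1]
stopT [80.92 -2.89  7.55] [ 0.06 14.98  0.05] [ 81.1 -27.3] [80.9 21.5]
stopB [46.43  6.61  7.62] [1.000e-02 1.075e+01 4.000e-02] [ 46.5 -10.4] [46.4 23.6]
gaugeB [nan nan nan] [nan nan nan] [ 32.7 -11.7] [34.7 26.7]
barL [  1.68 -29.88 -32.1 ] [8.07 0.95 0.01] [ 14.3 -29.9] [-11.6 -31.3]
barR [  1.56  29.69 -31.9 ] [8.08 0.95 0.01] [14.2 29.5] [-11.7  31.2]
barT [ 17.52  -0.18 -32.02] [ 0.2  14.19  0.05] [ 17.1 -22.9] [17.6 22.6]h.py:24: RuntimeWarning: invalid value encountered in scalar divide
  return lo+max(k-1,0)+(a*np.arange(len(a))).sum()/a.sum()+0.5
```

Run:
```python
from h import *
import pickle; c=pickle.load(open('w4.pkl','rb')); g=gray(c)
for v in (110,125,140,155): print(g[v,254:268].round(),g[v,358:382].round())
print(tool(c,[[261,110],[366,110],[376,110]],44).round(1))
print(proj(c,onz(c,[[261,110]],44)))
```

```text
[129. 128. 119.  94.  83. 104. 137. 167. 185. 188. 188. 188. 189. 189.] [205. 205. 205. 205. 207. 206. 193. 163. 129. 114. 124. 128. 122. 109.
  97.  88.  90.  97.  99.  99.  98.  98.  98.  97.]
[103. 102. 101. 100.  96.  85.  94. 122. 146. 152. 152. 152. 152. 152.] [202. 202. 202. 203. 203. 196. 173. 141. 123. 126. 128. 127. 119. 104.
  90.  91. 101. 106. 108. 111. 112. 113. 113. 113.]
[104. 105. 104. 102.  95.  72.  75. 107. 132. 148. 150. 149. 149. 149.] [170. 171. 171. 171. 170. 161. 140. 117. 101. 109. 114. 110. 100.  89.
  83.  83.  87.  89.  90.  91.  92.  93.  93.  92.]
[102. 103. 103. 103.  94.  72.  71.  96. 120. 137. 145. 147. 147. 147.] [165. 166. 166. 167. 164. 149. 127. 109. 111. 113. 111. 105.  95.  86.
  84.  90.  91.  90.  90.  90.  89.  89.  89.  89.]
[[ 76.1 -31.3   7.5]
 [ 76.1  26.    7.7]
 [ 76.1  31.5   7.7]]
[[261. 110.]]
```

Emit:
drive_tool(steps=[{"delta_pos": [0,-0.0026,0.02],"twist": 0,"claw": 0.05},{"delta_pos": [0,-0.0026,0.03],"twist": 0,"claw": 0.05},{"delta_pos": [0,-0.0026,0.034],"twist": 0,"claw": 0.05},{"delta_pos": [0,-0.0026,0.036],"twist": 0,"claw": 0.05},{"delta_pos": [0,-0.0026,0.037],"twist": 0,"claw": 0.05},{"delta_pos": [0,-0.0026,0.037],"twist": 0,"claw": 0.05},{"delta_pos": [0.003,-0.0026,0.037],"twist": 0,"claw": 0.05},{"delta_pos": [0.006,-0.0026,0.037],"twist": 0,"claw": 0.05},{"delta_pos": [0.008,-0.0026,0.037],"twist": 0,"claw": 0.05},{"delta_pos": [0.008,-0.0026,0.037],"twist": 0,"claw": 0.05}])

```text
time_s: 15.55
tcp_pos: [674.2, -14.6, 12.5]
ee_rot: [-2.163, -2.278, 0.0]
force: [-0.2, 0.5, -4.9]
opening: 59.7
grip_force: 44.9
```

Run:
```python
from h import *
c=cam('wrist'); s=c['s']; print(s['time_s'],s['tcp_pos'],s['ee_rot'],s['force'])
import pickle; pickle.dump(c,open('w5.pkl','wb'));save(c,'w5.png')
g=gray(c)
for v in (50,80,110,140,170): print(v,[k for k in range(200,440) if abs(g[v,k+1]-g[v,k-1])>25])
for u in (290,320,350): print(u,[k for k in range(20,330) if abs(g[k+1,u]-g[k-1,u])>25])
```

```text
15.55 [674.17123871 -14.6382418   12.46848617] [-2.16340240e+00 -2.27792971e+00  2.35270402e-05] [-0.19533358  0.5390437  -4.86575074]
50 []
80 [392]
110 [390]
140 [255, 256, 257, 299, 300, 384, 385, 386]
170 [202, 203, 256, 257, 383, 384, 385]
290 [38, 39, 40, 59, 60, 62, 63, 73, 115, 117, 118, 119, 120, 137, 176, 188, 189, 190, 194, 195, 196, 197, 213, 214, 215, 311, 314, 315]
320 [40, 41, 42, 73, 115, 117, 118, 119, 120, 143, 194, 195, 196, 204, 205, 206, 213, 214, 215, 314, 315]
350 [42, 43, 44, 73, 115, 117, 118, 119, 120, 135, 193, 194, 195, 196, 206, 207, 208, 213, 214, 215, 262, 263, 272, 273, 303, 314, 315]
```

View pics/w5.png

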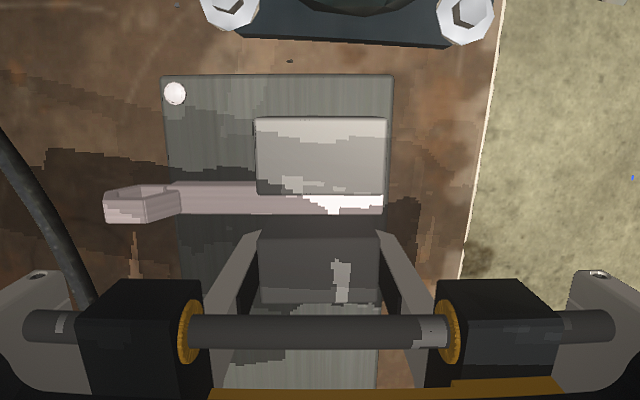

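The stop's top is now at (256–385, 117–194), the gauge at rows 190–214, and the bar's top edge at about row 231, level with the stop. I'll measure relative offsets.

Run:
```python
from h import *
import pickle; c=pickle.load(open('w5.pkl','rb')); g=gray(c)
print(tool(c,[[256.5,140],[385.5,140],[256.8,170],[384.5,170],[320,118.5],[320,195.5],[320,214.5]],[44,44,44,44,44,44,22]).round(1))
for u in (280,310,340,360): print(u,g[214:246,u].round().astype(int))
for v in (250,270,290): print(v,g[v,246:270].round().astype(int),g[v,366:390].round().astype(int))
```

```text
[[ 63.3 -27.2 -31.5]
 [ 63.3  29.5 -31.5]
 [ 49.9 -27.7 -31.5]
 [ 49.9  29.8 -31.5]
 [ 72.4   0.7 -31.5]
 [ 38.    0.7 -31.5]
 [ 21.8   0.9  -9.5]]
280 [91 61 57 59 59 59 59 59 59 59 58 58 58 58 57 57 57 57 57 57 57 56 56 57
 60 66 70 71 72 72 72 71]
310 [95 65 61 62 63 63 64 63 63 62 62 62 62 62 61 61 61 61 61 60 60 59 59 61
 65 71 73 74 74 74 74 74]
340 [101  70  64  65  66  66  65  65  65  64  64  64  64  63  63  63  63  63
  62  62  62  62  61  64  70  74  75  75  75  76  75  75]
360 [103  71  63  64  64  65  65  64  64  64  63  63  63  63  63  62  62  62
  61  62  62  61  61  65  70  73  75  76  75  75  75  75]
250 [98 98 98 98 98 98 99 99 96 81 58 59 65 68 70 70 71 71 70 71 71 70 70 71] [ 74  74  74  74  74  74  74  73  73  73  73  71  67  55  46  65  88  98
 100 100  99 100 100 100]
270 [81 54 32 26 26 26 26 26 26 25 24 26 37 57 66 68 68 68 68 68 68 69 68 68] [71 71 71 71 71 71 71 72 71 70 68 65 54 36 29 29 29 29 29 29 29 29 29 42]
290 [24 23 24 24 24 25 24 24 24 24 30 46 54 55 65 74 79 82 82 82 82 82 82 82] [84 85 85 85 85 85 85 85 85 82 75 65 58 54 42 31 27 27 27 27 27 28 27 27]
```

Emit:
drive_tool(steps=[{"delta_pos": [0.001,0.0011,0],"twist": 0,"claw": 0.05},{"delta_pos": [0.002,0.0011,0],"twist": 0,"claw": 0.05},{"delta_pos": [0.003,0.0011,0],"twist": 0,"claw": 0.05},{"delta_pos": [0.003,0.0011,0],"twist": 0,"claw": 0.05},{"delta_pos": [0.003,0.0011,0],"twist": 0,"claw": 0.05}])

```text
time_s: 16.23
tcp_pos: [675.1, -11.9, 12.4]
ee_rot: [-2.164, -2.278, 0.0]
force: [0.4, 0.2, -5.2]
opening: 59.6
grip_force: 44.9
```

Emit:
drive_tool(steps=[{"delta_pos": [0.001,0,0],"twist": 0,"claw": 0.05},{"delta_pos": [0.001,0,0],"twist": 0,"claw": 0.05},{"delta_pos": [0.001,0,0],"twist": 0,"claw": 0.05}])

```text
time_s: 16.6
tcp_pos: [675.1, -10.9, 12.5]
ee_rot: [-2.164, -2.278, 0.0]
force: [0.4, -0.0, -5.5]
opening: 59.8
grip_force: 44.9
```

Emit:
drive_tool(steps=[{"delta_pos": [0.0005,0,0],"twist": 0,"claw": 0.05},{"delta_pos": [0.001,0,0],"twist": 0,"claw": 0.05},{"delta_pos": [0.001,0,0],"twist": 0,"claw": 0.05}])

```text
time_s: 16.98
tcp_pos: [675.1, -10.5, 12.5]
ee_rot: [2.164, 2.277, -0.001]
force: [0.2, -3.1, -4.2]
opening: 59.9
grip_force: 44.9
```

Run:
```python
from h import *
c=cam('wrist'); s=c['s']; print(s['time_s'],s['tcp_pos'],s['force'])
import pickle; pickle.dump(c,open('w6.pkl','wb'));save(c,'w6.png')
g=gray(c)
for u in (280,310,340,360): print(u,[k for k in range(100,270) if abs(g[k+1,u]-g[k-1,u])>8])
```

```text
16.975 [675.11414525 -10.48236753  12.48047456] [ 0.24561188 -3.07144347 -4.24403842]
280 [122, 123, 124, 125, 126, 127, 128, 129, 130, 132, 134, 135, 136, 137, 138, 171, 172, 173, 184, 185, 186, 201, 203, 204, 205, 219, 220, 221, 222, 238, 239]
310 [121, 122, 123, 124, 125, 126, 127, 128, 129, 130, 131, 142, 143, 144, 181, 182, 183, 185, 186, 187, 200, 201, 202, 203, 204, 205, 219, 220, 221, 222, 238]
340 [122, 123, 124, 125, 126, 127, 128, 129, 130, 131, 139, 140, 141, 186, 187, 188, 190, 191, 192, 200, 201, 202, 203, 204, 205, 206, 207, 208, 209, 219, 220, 221, 222, 238, 258, 259, 260]
360 [122, 123, 124, 125, 126, 127, 128, 129, 130, 131, 135, 136, 137, 191, 192, 193, 196, 197, 198, 200, 201, 203, 204, 219, 220, 221, 222, 237, 238]
```

Emit:
drive_tool(steps=[{"delta_pos": [0.0,0,0.0007],"twist": 0,"claw": 0.05},{"delta_pos": [0.0,0,0.0014],"twist": 0,"claw": 0.05},{"delta_pos": [0.0,0,0.0014],"twist": 0,"claw": 0.05}])

```text
time_s: 17.4
tcp_pos: [675.4, -10.4, 11.4]
ee_rot: [2.163, 2.277, -0.0]
force: [-0.2, -4.8, -2.6]
opening: 59.6
grip_force: 44.9
```

Emit:
drive_tool(steps=[{"delta_pos": [0.001,0,0.0],"twist": 0,"claw": 0.05},{"delta_pos": [0.001,0,0.0],"twist": 0,"claw": 0.05}])

```text
time_s: 17.65
tcp_pos: [675.5, -10.4, 11.5]
ee_rot: [2.162, 2.276, -0.002]
force: [-1.0, -7.6, -2.5]
opening: 59.5
grip_force: 44.9
```

Emit:
drive_tool(steps=[{"delta_pos": [-0.001,0,0.0005],"twist": 0,"claw": 0.05},{"delta_pos": [-0.001,0,0.0005],"twist": 0,"claw": 0.064},{"delta_pos": [-0.001,0,0.0005],"twist": 0,"claw": 0.08},{"delta_pos": [-0.001,0,0.0005],"twist": 0,"claw": 0.08},{"delta_pos": [-0.001,0,0.0005],"twist": 0,"claw": 0.08},{"delta_pos": [-0.001,0,-0.03],"twist": 0,"claw": 0.08},{"delta_pos": [-0.021,0,-0.08],"twist": 0,"claw": 0.08},{"delta_pos": [-0.051,0,-0.1],"twist": 0,"claw": 0.08},{"delta_pos": [-0.061,0,-0.1],"twist": 0,"claw": 0.08},{"delta_pos": [-0.061,0,-0.1],"twist": 0,"claw": 0.08},{"delta_pos": [-0.061,0,-0.1],"twist": 0,"claw": 0.08},{"delta_pos": [-0.061,0,-0.1],"twist": 0,"claw": 0.08}])

```text
time_s: 19.15
tcp_pos: [677.4, -68.7, 109.7]
ee_rot: [-2.161, -2.277, 0.001]
force: [0.5, 0.3, 0.5]
opening: 79.8
grip_force: 0.0
```

Run:
```python
from h import *
c=cam('wrist'); s=c['s']; print(s['time_s'],s['tcp_pos'],s['ee_rot'])
import pickle; pickle.dump(c,open('w7.pkl','wb'));save(c,'w7.png')
O=np.array([674,40.3,0]);a=np.radians(2.9);R=np.array([[np.cos(a),-np.sin(a),0],[np.sin(a),np.cos(a),0],[0,0,1]])
print(proj(c,[O+R@[x,y,44] for x,y in((30,18),(-30,18),(-30,-18),(30,-18),(30,-34),(-30,-34),(-30,-70),(30,-70))]).round())
```

```text
19.15 [677.43763609 -68.71281671 109.6883698 ] [-2.16131142e+00 -2.27718019e+00  1.48667673e-03]
[[366.  34.]
 [278.  34.]
 [279.  88.]
 [364.  88.]
 [363. 112.]
 [280. 111.]
 [281. 161.]
 [362. 161.]]
```

View pics/w7.png

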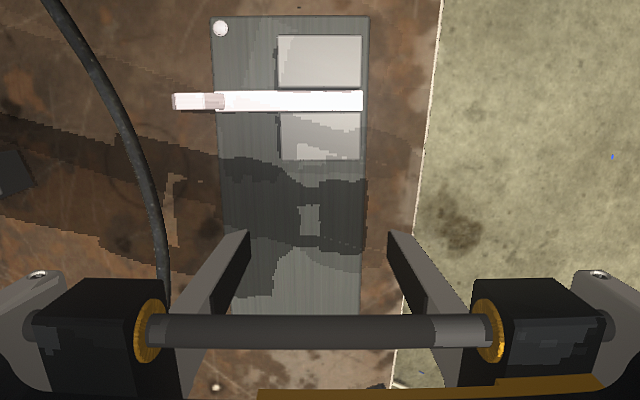

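The view shows stop top (277–363, 35–88), gauge at rows 91–111, and the laid bar's top (280–361, 112–160), level with the stop. Subpixel check:

```bash
cat >> h.py <<'E'
def topface(c,u0,u1,v0,v1,z,w=7):
    """edges of a light top face near a predicted box; returns tool-frame (xmin,xmax,ymin,ymax)+yaw of the ends"""
    g=gray(c); mu,mv=(u1-u0)//6,(v1-v0)//5
    vs=range(v0+mv,v1-mv,3); us=range(u0+mu,u1-mu,4)
    def q(line,lo,s):  # half-level crossing from inside outwards
        lo=int(lo); seg=np.abs(np.diff(line))[lo-w:lo+w]; k=seg.argmax(); a=seg[max(k-1,0):k+2]; return lo-w+max(k-1,0)+(a*np.arange(len(a))).sum()/max(a.sum(),1e-9)+.5
    L=tool(c,[(q(g[v],u0,1),v) for v in vs],z); R=tool(c,[(q(g[v],u1,1),v) for v in vs],z)
    T=tool(c,[(u,q(g[:,u],v0,1)) for u in us],z); B=tool(c,[(u,q(g[:,u],v1,1)) for u in us],z)
    f=[np.degrees(np.arctan(np.polyfit(P[:,1],P[:,0],1)[0])) for P in (T,B)]
    m=lambda P,i: np.median(P[:,i])
    return dict(y=(m(L,1).round(2),m(R,1).round(2),round((m(L,1)+m(R,1))/2,2)),x=(m(B,0).round(2),m(T,0).round(2)),yaw=np.round(f,2))
E
python3 - <<'E'
from h import *
import pickle; c=pickle.load(open('w7.pkl','rb'))
print(topface(c,277,363,35,88,44,5)); print(topface(c,280,361,112,160,44,5))
E
```

```text
{'y': (np.float64(-28.27), np.float64(29.31), np.float64(0.52)), 'x': (np.float64(89.48), np.float64(126.21)), 'yaw': array([-0.61,  0.19])}
{'y': (np.float64(-27.57), np.float64(30.0), np.float64(1.22)), 'x': (np.float64(40.52), np.float64(75.8)), 'yaw': array([0.18, 0.65])}
```

Emit:
drive_tool(squeeze=15, steps=[{"delta_pos": [0.02,-0.01,0],"twist": 10,"claw": 0.05},{"delta_pos": [0.04,-0.02,0],"twist": 20,"claw": 0.04},{"delta_pos": [0.06,-0.03,0],"twist": 30,"claw": 0.04},{"delta_pos": [0.08,-0.04,0],"twist": 40,"claw": 0.04},{"delta_pos": [0.0834,-0.05,0],"twist": 50,"claw": 0.04},{"delta_pos": [0.0834,-0.05,0],"twist": 60,"claw": 0.04},{"delta_pos": [0.0834,-0.05,0],"twist": 70,"claw": 0.04},{"delta_pos": [0.0834,-0.05,0],"twist": 80,"claw": 0.04},{"delta_pos": [0.0834,-0.05,0.02],"twist": 90,"claw": 0.04},{"delta_pos": [0.0834,-0.05,0.04],"twist": 90.1,"claw": 0.04},{"delta_pos": [0.0834,-0.05,0.04],"twist": 90.1,"claw": 0.04},{"delta_pos": [0.0834,-0.05,0.04],"twist": 90.1,"claw": 0.04}])

```text
time_s: 20.7
tcp_pos: [624.1, 11.0, 71.3]
ee_rot: [3.141, 0.08, 0.0]
force: [-0.1, -0.3, 0.4]
opening: 39.9
grip_force: 0.0
```

Run:
```python
from h import *
c=cam('wrist'); s=c['s']; print(s['time_s'],s['tcp_pos'],s['ee_rot'])
import pickle; pickle.dump(c,open('w8.pkl','wb'));save(c,'w8.png')
im=c['frame'].astype(int)
for v in range(150,260,12):
    u=np.where(im[v,260:400].min(1)>185)[0]+260
    if len(u): print(v,u[0],u[-1],tool(c,[[u[0]-.5,v],[u[-1]+.5,v]],22)[:,:2].round(1).tolist())
```

```text
20.7 [624.13946163  11.02396182  71.25593233] [3.14051918e+00 8.00600533e-02 3.84196653e-04]
150 274 355 [[49.3, -30.9], [49.3, 25.4]]
162 297 346 [[41.0, -15.2], [41.0, 19.4]]
174 308 328 [[32.5, -7.7], [32.5, 7.0]]
186 308 328 [[23.9, -7.7], [23.9, 7.1]]
198 307 328 [[15.2, -8.5], [15.2, 7.1]]
210 307 327 [[6.2, -8.6], [6.2, 6.5]]
246 316 326 [[-21.7, -2.2], [-21.7, 6.0]]
```

Emit:
drive_tool(squeeze=15, steps=[{"delta_pos": [-0.0005,-0.0008,0.03],"twist": 0,"claw": 0.04},{"delta_pos": [-0.0005,-0.0008,0.05],"twist": 0,"claw": 0.04},{"delta_pos": [-0.0005,-0.0008,0.056],"twist": 0,"claw": 0.04},{"delta_pos": [-0.0005,-0.0008,0.0578],"twist": 0,"claw": 0.04},{"delta_pos": [-0.0005,-0.0008,0.0578],"twist": 0,"claw": 0.03},{"delta_pos": [-0.0005,-0.0008,0.0578],"twist": 0,"claw": 0.022},{"delta_pos": [-0.0005,-0.0008,0.0578],"twist": 0,"claw": 0.018},{"delta_pos": [-0.0005,-0.0008,0.0578],"twist": 0,"claw": 0.01},{"delta_pos": [-0.0005,-0.0008,0.0578],"twist": 0,"claw": 0.01},{"delta_pos": [-0.0005,-0.0008,0.0578],"twist": 0,"claw": 0.01},{"delta_pos": [-0.0005,-0.0008,0.0578],"twist": 0,"claw": 0.01}])

```text
time_s: 22.12
tcp_pos: [623.7, 11.7, 13.7]
ee_rot: [3.141, 0.078, 0.001]
force: [0.3, 1.3, 4.2]
opening: 15.9
grip_force: 15.0
```

Emit:
drive_tool(squeeze=20, steps=[{"delta_pos": [0,0,0],"twist": 0,"claw": 0.008},{"delta_pos": [0,0,-0.003],"twist": 0,"claw": 0.008},{"delta_pos": [0,0,-0.008],"twist": 0,"claw": 0.008},{"delta_pos": [0,0,-0.015],"twist": 0,"claw": 0.008},{"delta_pos": [0,0,-0.03],"twist": 0,"claw": 0.008},{"delta_pos": [0,0,-0.06],"twist": 0,"claw": 0.008},{"delta_pos": [0,0.02,-0.06],"twist": 0,"claw": 0.008},{"delta_pos": [0,0.04,-0.06],"twist": 0,"claw": 0.008},{"delta_pos": [0,0.06,-0.06],"twist": 0,"claw": 0.008},{"delta_pos": [0,0.06,-0.06],"twist": 0,"claw": 0.008},{"delta_pos": [0,0.06,-0.06],"twist": 0,"claw": 0.008}])

```text
time_s: 23.5
tcp_pos: [625.9, -48.3, 72.6]
ee_rot: [-3.14, -0.077, 0.002]
force: [0.4, 0.3, -1.3]
opening: 15.7
grip_force: 20.0
```

Run:
```python
from h import *
c=cam('wrist'); s=c['s']; print(s['time_s'],s['tcp_pos'],s['ee_rot'],s['opening'])
import pickle; pickle.dump(c,open('w9.pkl','wb'));save(c,'w9.png')
O=np.array([674,40.3,0]);a=np.radians(2.9);R=np.array([[np.cos(a),-np.sin(a),0],[np.sin(a),np.cos(a),0],[0,0,1]])
print(proj(c,[O+R@[x,y,44] for x,y in((30,18),(-30,18),(-30,-18),(30,-18),(30,-34),(-30,-34),(-30,-70),(30,-70))]).round())
```

```text
23.5 [625.92706876 -48.28292166  72.56172545] [-3.14005221e+00 -7.67698184e-02  1.79384287e-03] 15.724826389911764
[[148. 101.]
 [160. 196.]
 [214. 195.]
 [206. 100.]
 [232.  99.]
 [238. 195.]
 [294. 195.]
 [292.  99.]]
```

View pics/w9.png

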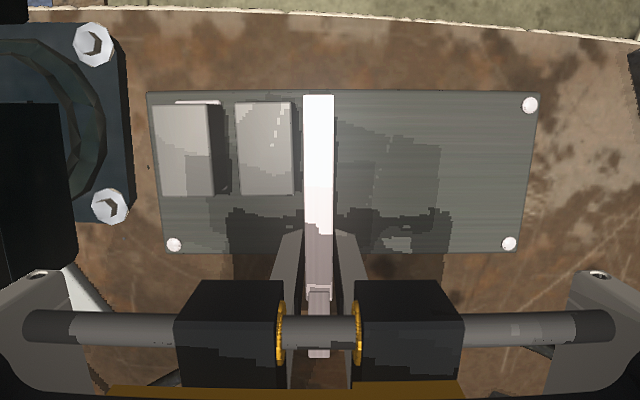

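The view shows the stop top (152–213, 104–195) and bar 1 (236–294, 102–195), parallel and level after the gauge came out. The gauge is held beside them for gap 2.

Emit:
drive_tool(steps=[{"delta_pos": [0,0,0.03],"twist": 0,"claw": 0.008},{"delta_pos": [0,0,0.05],"twist": 0,"claw": 0.008},{"delta_pos": [0,0,0.057],"twist": 0,"claw": 0.008},{"delta_pos": [0,0,0.0594],"twist": 0,"claw": 0.008},{"delta_pos": [0,0,0.0594],"twist": 0,"claw": 0.008},{"delta_pos": [0,-0.003,0.0594],"twist": 0,"claw": 0.008},{"delta_pos": [0,-0.005,0.0594],"twist": 0,"claw": 0.008},{"delta_pos": [0,-0.006,0.0594],"twist": 0,"claw": 0.008},{"delta_pos": [0,-0.006,0.0594],"twist": 0,"claw": 0.008}])

```text
time_s: 24.68
tcp_pos: [626.1, -42.1, 13.9]
ee_rot: [3.141, 0.078, 0.0]
force: [0.5, 0.7, -1.9]
opening: 15.9
grip_force: 20.0
```

Emit:
drive_tool(steps=[{"delta_pos": [0,-0.001,0],"twist": 0,"claw": 0.008},{"delta_pos": [0,-0.001,0],"twist": 0,"claw": 0.008},{"delta_pos": [0,-0.001,0],"twist": 0,"claw": 0.008}])

```text
time_s: 25.05
tcp_pos: [626.0, -41.3, 13.9]
ee_rot: [3.141, 0.078, 0.0]
force: [0.0, -0.3, -0.8]
opening: 16.0
grip_force: 20.0
```

Emit:
drive_tool(steps=[{"delta_pos": [0,-0.0007,0],"twist": 0,"claw": 0.008},{"delta_pos": [0,-0.0007,0],"twist": 0,"claw": 0.008},{"delta_pos": [0,-0.0007,0],"twist": 0,"claw": 0.008}])

```text
time_s: 25.42
tcp_pos: [626.0, -40.6, 13.9]
ee_rot: [3.14, 0.078, 0.0]
force: [-0.1, -1.0, -1.2]
opening: 15.9
grip_force: 20.0
```

Emit:
drive_tool(steps=[{"delta_pos": [0,0,0.0006],"twist": 0,"claw": 0.008},{"delta_pos": [0,0,0.0006],"twist": 0,"claw": 0.017},{"delta_pos": [0,0,0.0006],"twist": 0,"claw": 0.04},{"delta_pos": [0,0,0.0006],"twist": 0,"claw": 0.04},{"delta_pos": [0,0,-0.02],"twist": 0,"claw": 0.04},{"delta_pos": [0,0,-0.08],"twist": 0,"claw": 0.09},{"delta_pos": [-0.03,0.0,-0.13],"twist": -10,"claw": 0.094},{"delta_pos": [-0.07,0.01,-0.137],"twist": -20,"claw": 0.094},{"delta_pos": [-0.11,0.02,-0.137],"twist": -30,"claw": 0.094},{"delta_pos": [-0.15,0.028,-0.137],"twist": -40,"claw": 0.094},{"delta_pos": [-0.19,0.0285,-0.137],"twist": -50,"claw": 0.094},{"delta_pos": [-0.211,0.0285,-0.137],"twist": -60,"claw": 0.094},{"delta_pos": [-0.211,0.0285,-0.137],"twist": -70,"claw": 0.094},{"delta_pos": [-0.211,0.0285,-0.137],"twist": -80,"claw": 0.094},{"delta_pos": [-0.211,0.0285,-0.137],"twist": -90,"claw": 0.094},{"delta_pos": [-0.211,0.0285,-0.137],"twist": -100,"claw": 0.094},{"delta_pos": [-0.211,0.0285,-0.137],"twist": -107.3,"claw": 0.094},{"delta_pos": [-0.211,0.0285,-0.137],"twist": -107.3,"claw": 0.094},{"delta_pos": [-0.211,0.0285,-0.137],"twist": -107.3,"claw": 0.094}])

```text
time_s: 27.8
tcp_pos: [416.9, -79.5, 151.6]
ee_rot: [1.801, 2.573, 0.0]
force: [0.0, -0.5, 0.4]
opening: 94.4
grip_force: 0.0
```

```bash
cat >> h.py <<'E'
def bars(c,box=(0,110,640,400),z=36,vmin=60):
    im=c['frame']; hsv=cv2.cvtColor(im,cv2.COLOR_RGB2HSV); m=((hsv[:,:,1]<45)&(hsv[:,:,2]>vmin)).astype(np.uint8)*255
    a=np.zeros_like(m); u0,v0,u1,v1=box; a[v0:v1,u0:u1]=m[v0:v1,u0:u1]; a=cv2.morphologyEx(a,cv2.MORPH_OPEN,np.ones((3,3)))
    cs,_=cv2.findContours(a,cv2.RETR_EXTERNAL,cv2.CHAIN_APPROX_NONE)
    for k in cs:
        if cv2.contourArea(k)<600: continue
        P=tool(c,k[:,0],z)[:,:2].astype(np.float32); r=cv2.minAreaRect(P)
        if 25<min(r[1])<60 and 50<max(r[1])<90: print('box',cv2.boundingRect(k),'tool',np.round(r[0],1),'size',np.round(r[1],1),'ang',round(r[2],1), 'xmin/max y',P.min(0).round(1),P.max(0).round(1))
E
python3 - <<'E'
from h import *
c=cam('wrist'); s=c['s']; print(s['time_s'],s['tcp_pos'],s['ee_rot'])
import pickle; pickle.dump(c,open('w10.pkl','wb'));save(c,'w10.png')
bars(c)
E
```

```text
27.8 [416.87454708 -79.50362816 151.57180569] [1.80050808e+00 2.57295411e+00 3.62147959e-04]
box (240, 286, 57, 30) tool [-122.8  -53. ] size [38.2 50.2] ang 40.3 xmin/max y [-127.4  -80.2] [-93.7 -22.7]
box (247, 142, 67, 43) tool [ 29.5 -34.2] size [38.  59.1] ang 0.1 xmin/max y [ 10.6 -63.8] [48.6 -4.6]
```

Run:
```python
from h import *
import pickle
c=pickle.load(open('w10.pkl','rb')); im=c['frame'].astype(int)
m=(im[:,:,2]>im[:,:,0]+40)&(im[:,:,2]>80); m[260:]=0
v,u=np.where(m); P=tool(c,np.c_[u,v],10); print(len(u), u.min(),u.max(),v.min(),v.max())
if len(u): print(P.min(0).round(),P.max(0).round())
# patches around the finger landing areas, saturation (bench ~90+)
hsv=cv2.cvtColor(c['frame'],cv2.COLOR_RGB2HSV)
T=Ro.from_rotvec(c['s']['ee_rot']).as_matrix()
for yy in (-34.2-45,-34.2+45):
    X=[c['s']['tcp_pos']+T@[x,y,c['s']['tcp_pos'][2]] for x in (18,28,40) for y in (yy-8,yy,yy+8)]
    q=proj(c,X).round().astype(int); print(yy,q[4],[(hsv[b,a,1],hsv[b,a,2]) for a,b in q])
```

```text
2772 0 625 62 258
[ -77. -308.  141.] [127. 343. 142.]
-79.2 [239 159] [(np.uint8(80), np.uint8(67)), (np.uint8(80), np.uint8(80)), (np.uint8(18), np.uint8(83)), (np.uint8(75), np.uint8(75)), (np.uint8(71), np.uint8(54)), (np.uint8(28), np.uint8(73)), (np.uint8(92), np.uint8(72)), (np.uint8(99), np.uint8(67)), (np.uint8(21), np.uint8(87))]
10.799999999999997 [329 159] [(np.uint8(79), np.uint8(68)), (np.uint8(74), np.uint8(69)), (np.uint8(93), np.uint8(71)), (np.uint8(85), np.uint8(120)), (np.uint8(88), np.uint8(64)), (np.uint8(95), np.uint8(97)), (np.uint8(81), np.uint8(94)), (np.uint8(117), np.uint8(135)), (np.uint8(116), np.uint8(139))]
```

Bar 2 has been knocked about 45 mm, to roughly (375, -63), with its yaw unchanged. I'll pick it up there.

Emit:
drive_tool(squeeze=45, steps=[{"delta_pos": [0.0287,-0.0342,0.03],"twist": 0,"claw": 0.09},{"delta_pos": [0.0287,-0.0342,0.08],"twist": 0,"claw": 0.09},{"delta_pos": [0.0287,-0.0342,0.12],"twist": 0,"claw": 0.09},{"delta_pos": [0.0287,-0.0342,0.14],"twist": 0,"claw": 0.09},{"delta_pos": [0.0287,-0.0342,0.146],"twist": 0,"claw": 0.09},{"delta_pos": [0.0287,-0.0342,0.146],"twist": 0,"claw": 0.09},{"delta_pos": [0.0287,-0.0342,0.146],"twist": 0,"claw": 0.05},{"delta_pos": [0.0287,-0.0342,0.146],"twist": 0,"claw": 0.05},{"delta_pos": [0.0287,-0.0342,0.146],"twist": 0,"claw": 0.05},{"delta_pos": [0.0287,-0.0342,0.146],"twist": 0,"claw": 0.05},{"delta_pos": [0.0287,-0.0342,0.146],"twist": 0,"claw": 0.05},{"delta_pos": [0.0287,-0.0342,0.146],"twist": 0,"claw": 0.05},{"delta_pos": [0.0287,-0.0342,0.13],"twist": 0,"claw": 0.05},{"delta_pos": [0.0287,-0.0342,0.08],"twist": 0,"claw": 0.05},{"delta_pos": [0.0287,-0.0342,0.04],"twist": 0,"claw": 0.05},{"delta_pos": [0.0287,-0.0342,0.02],"twist": 8,"claw": 0.05},{"delta_pos": [0.0287,-0.0342,0.02],"twist": 17.1,"claw": 0.05},{"delta_pos": [0.0287,-0.0342,0.02],"twist": 17.1,"claw": 0.05},{"delta_pos": [0.0287,-0.0342,0.02],"twist": 17.1,"claw": 0.05}])

```text
time_s: 30.22
tcp_pos: [373.7, -63.8, 129.6]
ee_rot: [-2.158, -2.28, 0.001]
force: [0.5, 0.2, -5.6]
opening: 59.7
grip_force: 44.9
```

Emit:
drive_tool(steps=[{"delta_pos": [-0.004,0.05,0.0],"twist": 0.2,"claw": 0.05},{"delta_pos": [-0.008,0.1,0.0],"twist": 0.2,"claw": 0.05},{"delta_pos": [-0.012,0.15,0.0],"twist": 0.2,"claw": 0.05},{"delta_pos": [-0.016,0.2,0.0],"twist": 0.2,"claw": 0.05},{"delta_pos": [-0.02,0.25,0.0],"twist": 0.2,"claw": 0.05},{"delta_pos": [-0.0234,0.29,0.0],"twist": 0.2,"claw": 0.05},{"delta_pos": [-0.0234,0.3027,0.01],"twist": 0.2,"claw": 0.05},{"delta_pos": [-0.0234,0.3027,0.05],"twist": 0.2,"claw": 0.05},{"delta_pos": [-0.0234,0.3027,0.08],"twist": 0.2,"claw": 0.05},{"delta_pos": [-0.0234,0.3027,0.08],"twist": 0.2,"claw": 0.05},{"delta_pos": [-0.0234,0.3027,0.08],"twist": 0.2,"claw": 0.05},{"delta_pos": [-0.0234,0.3027,0.08],"twist": 0.2,"claw": 0.05},{"delta_pos": [-0.0234,0.3027,0.08],"twist": 0.2,"claw": 0.05}])

```text
time_s: 31.85
tcp_pos: [679.1, -71.8, 52.5]
ee_rot: [2.164, 2.274, 0.002]
force: [0.7, 0.6, -6.1]
opening: 59.6
grip_force: 44.9
```

Run:
```python
from h import *
c=cam('wrist'); s=c['s']; print(s['time_s'],s['tcp_pos'],s['ee_rot'])
import pickle; pickle.dump(c,open('w11.pkl','wb'));save(c,'w11.png')
```

```text
31.85 [679.10191994 -71.82612959  52.48445285] [2.16411802e+00 2.27429149e+00 1.90451224e-03]
```

View pics/w11.png

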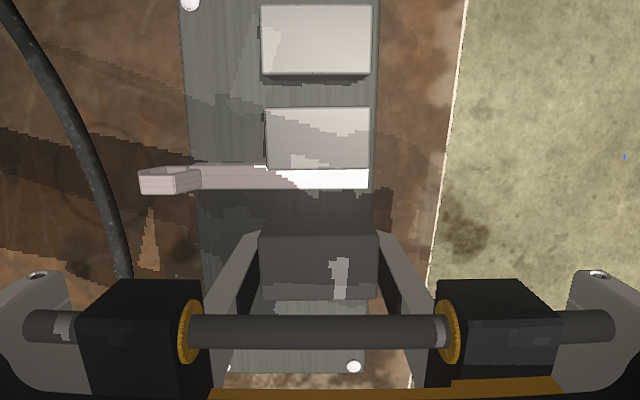

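The stop's top is at (260–371, 5–75), bar 1 at (265–370, 107–169), and the gauge is against it at rows 165–190. Bar 2 hangs clear of them. I'll descend.

Emit:
drive_tool(steps=[{"delta_pos": [0,0,0.02],"twist": 0,"claw": 0.05},{"delta_pos": [0,0,0.032],"twist": 0,"claw": 0.05},{"delta_pos": [0,0,0.036],"twist": 0,"claw": 0.05},{"delta_pos": [0,0,0.0375],"twist": 0,"claw": 0.05},{"delta_pos": [0,0,0.0375],"twist": 0,"claw": 0.05},{"delta_pos": [0.003,0,0.0375],"twist": 0,"claw": 0.05},{"delta_pos": [0.004,0,0.0375],"twist": 0,"claw": 0.05},{"delta_pos": [0.004,0,0.0375],"twist": 0,"claw": 0.05},{"delta_pos": [0.004,0,0.0375],"twist": 0,"claw": 0.05}])

```text
time_s: 33.02
tcp_pos: [678.0, -67.6, 13.3]
ee_rot: [2.166, 2.276, -0.0]
force: [-0.7, -0.4, -6.3]
opening: 59.7
grip_force: 44.9
```

Run:
```python
from h import *
c=cam('wrist'); s=c['s']; print(s['time_s'],s['tcp_pos'],s['ee_rot'],s['force'])
import pickle; pickle.dump(c,open('w12.pkl','wb'));save(c,'w12.png')
g=gray(c)
for v in (130,145,160,180): print(v,[k for k in range(215,430) if abs(g[v,k+1]-g[v,k-1])>18])
for u in (300,320,350): print(u,[(k,int(g[k,u])) for k in range(100,250) if abs(g[k+1,u]-g[k-1,u])>5])
for v in (255,275,290): print(v,g[v,246:270].round().astype(int),g[v,366:390].round().astype(int))
```

```text
33.025 [677.95761149 -67.57362752  13.32216673] [ 2.16570662e+00  2.27574075e+00 -1.70290659e-05] [-0.74061678 -0.43243718 -6.29230549]
130 [250, 251, 252, 253, 254, 255, 300, 301, 382, 383, 384, 385, 386]
145 [254, 255, 256, 382, 383, 384, 385]
160 [255, 256, 257, 381, 382, 383, 384, 385]
180 [265, 266, 285, 286, 328, 329, 381, 382, 383, 384]
300 [(112, 118), (113, 112), (114, 93), (115, 83), (116, 111), (117, 148), (118, 170), (119, 186), (120, 195), (127, 190), (128, 179), (129, 168), (132, 163), (133, 159), (170, 152), (171, 167), (172, 178), (190, 173), (191, 159), (192, 137), (193, 129), (194, 167), (195, 189), (196, 173), (197, 156), (210, 154), (211, 148), (212, 123), (213, 85), (214, 64), (235, 62), (236, 67), (237, 72)]
320 [(112, 115), (113, 105), (114, 86), (115, 90), (116, 124), (117, 156), (118, 178), (119, 192), (120, 199), (137, 190), (138, 176), (139, 164), (175, 155), (176, 166), (177, 177), (180, 176), (181, 162), (182, 151), (190, 147), (191, 131), (192, 121), (193, 162), (194, 231), (195, 252), (205, 245), (206, 238), (207, 236), (208, 231), (209, 202), (210, 162
[... 247 characters left out ...]
, 174), (190, 154), (191, 124), (192, 131), (193, 218), (194, 252), (205, 248), (206, 225), (207, 180), (208, 156), (211, 150), (212, 125), (213, 88), (214, 68), (234, 64), (235, 68), (236, 74)]
255 [ 99  99  99  99 100 100  96  79  45  29  28  30  42  61  69  71  71  71
  71  72  72  72  72  72] [ 74  74  74  74  74  74  74  74  74  73  72  68  56  37  32  32  38  61
  87  99 101 101 101 101]
275 [32 26 26 26 25 25 26 26 26 26 26 26 25 33 56 66 69 69 69 69 69 69 69 69] [72 72 72 72 72 72 72 72 72 70 67 53 34 28 29 29 29 29 29 29 30 29 29 29]
290 [24 24 25 25 24 25 24 25 25 24 31 47 56 55 54 66 75 81 83 84 83 84 84 84] [85 85 85 85 85 85 85 85 83 79 72 62 55 50 40 30 27 28 28 28 28 27 27 28]
```

Emit:
drive_tool(steps=[{"delta_pos": [0.001,0,0],"twist": 0,"claw": 0.05},{"delta_pos": [0.002,0,0],"twist": 0,"claw": 0.05},{"delta_pos": [0.002,0,0],"twist": 0,"claw": 0.05},{"delta_pos": [0.002,0,0],"twist": 0,"claw": 0.05}])

```text
time_s: 33.58
tcp_pos: [677.9, -65.6, 13.3]
ee_rot: [2.166, 2.276, -0.0]
force: [-0.0, 0.0, -6.2]
opening: 59.6
grip_force: 44.9
```

```bash
cat >> h.py <<'E'
def gaprows(c):
    g=gray(c); r=[]
    for u in (285,300,315,330,345,360):
        r.append((edge(g[:,u],-1,200,230),edge(g[:,u],1,228,245)))
    r=np.array(r); print('gauge row',r[:,0].round(1),'bar row',r[:,1].round(1),'diff',np.median(r[:,1]-r[:,0]).round(2))
E
python3 - <<'E'
from h import *
import pickle
for n in ('w5','w6','w12'): gaprows(pickle.load(open(n+'.pkl','rb')))
c=cam('wrist'); s=c['s']; print(s['time_s'],s['tcp_pos'],s['force']); gaprows(c)
E
```

```text
gauge row [202.7 201.5   nan 200.5 200.5 200.5] bar row [238.4 238.4 238.4 238.2 237.5 237.4] diff nan
gauge row [nan nan nan nan nan nan] bar row [238.5 238.4 238.2 237.7 237.6 237.5] diff nan
gauge row [202.5 203.5 202.5   nan   nan   nan] bar row [236.4 235.7 236.3 235.5 235.3 234.7] diff nan
33.575 [677.86257237 -65.59587122  13.3362297 ] [-0.03603958  0.03262727 -6.21450844]
gauge row [201.5   nan 201.5   nan   nan   nan] bar row [236.4 235.7 235.6 235.5 235.4 235.3] diff nanh.py:24: RuntimeWarning: invalid value encountered in scalar divide
  return lo+max(k-1,0)+(a*np.arange(len(a))).sum()/a.sum()+0.5
```

```bash
sed -i 's/d=sgn\*np.diff(line)\[lo:hi\].clip(0) if/d=(sgn*np.diff(line)[lo:hi]).clip(0) if/' h.py
python3 - <<'E'
from h import *
import pickle
for n in ('w5','w6','w12'): gaprows(pickle.load(open(n+'.pkl','rb')))
c=cam('wrist'); s=c['s']; print(s['time_s'],s['tcp_pos'],s['force']); gaprows(c)
E
```

```text
gauge row [213.7 213.7 202.2 213.8 207.2 207.5] bar row [238.4 238.4 238.4 238.2 237.5 237.4] diff 27.35
gauge row [220.7 220.7 220.7 217.2 207.2 220.7] bar row [238.5 238.4 238.2 237.7 237.6 237.5] diff 17.77
gauge row [212.5 212.5 205.3 212.5 206.2 207.2] bar row [236.4 235.7 236.3 235.5 235.3 234.7] diff 25.72
33.625 [677.8707799  -65.60255856  13.35787647] [-0.79719764 -0.60459324 -5.3375278 ]
gauge row [215.7 215.7 205.2 216.2 206.2 207.2] bar row [236.4 235.7 235.6 235.5 235.3 235.3] diff 24.32
```

Emit:
drive_tool(steps=[{"delta_pos": [0.0006,0,0.0004],"twist": 0,"claw": 0.05},{"delta_pos": [0.0012,0,0.0008],"twist": 0,"claw": 0.05},{"delta_pos": [0.0012,0,0.0008],"twist": 0,"claw": 0.05},{"delta_pos": [0.0012,0,0.0008],"twist": 0,"claw": 0.05}])

```text
time_s: 34.17
tcp_pos: [678.3, -64.9, 13.3]
ee_rot: [2.165, 2.275, 0.0]
force: [-2.0, -2.7, -0.6]
opening: 59.8
grip_force: 44.9
```

Run:
```python
from h import *
c=cam('wrist'); s=c['s']; print(s['time_s'],s['tcp_pos'],s['force']); gaprows(c); print(s['wrist_torque'])
```

```text
34.175 [678.26633488 -64.8538155   13.30152313] [-1.96020352 -2.66349205 -0.58093157]
gauge row [217.6 217.5 217.3 214.3 204.2 205.2] bar row [236.4 236.3 235.6 235.5 235.4 235.3] diff 20.0
[-0.49734474  0.28058217  0.10452805]
```

Emit:
drive_tool(steps=[{"delta_pos": [0.0,0,-0.0006],"twist": 0,"claw": 0.05},{"delta_pos": [0.0,0,-0.0006],"twist": 0,"claw": 0.05},{"delta_pos": [0.0,0,-0.0006],"twist": 0,"claw": 0.05}])

```text
time_s: 34.6
tcp_pos: [678.2, -64.4, 13.3]
ee_rot: [2.165, 2.275, 0.001]
force: [0.6, -2.0, -0.9]
opening: 60.1
grip_force: 44.9
```

Run:
```python
from h import *
c=cam('wrist'); s=c['s']; print(s['time_s'],s['tcp_pos'],s['force']); gaprows(c)
```

```text
34.6 [678.19233147 -64.44361153  13.30929907] [ 0.56331693 -2.00123749 -0.92643612]
gauge row [217.7 217.7 217.7 215.4 205.2 206.2] bar row [236.4 236.2 235.6 235.5 235.3 234.7] diff 19.37
```

Emit:
drive_tool(steps=[{"delta_pos": [0.0,0,-0.0008],"twist": 0,"claw": 0.05},{"delta_pos": [0.0,0,-0.0008],"twist": 0,"claw": 0.05},{"delta_pos": [0.0,0,-0.0008],"twist": 0,"claw": 0.05}])

```text
time_s: 35.02
tcp_pos: [677.3, -63.9, 13.4]
ee_rot: [-2.165, -2.275, 0.0]
force: [-0.1, 1.0, -5.1]
opening: 59.4
grip_force: 44.9
```

Run:
```python
from h import *
c=cam('wrist'); s=c['s']; print(s['time_s'],s['tcp_pos'],s['force']); gaprows(c)
```

```text
35.025 [677.28096377 -63.91623805  13.35886038] [-0.14542636  1.0200802  -5.07677256]
gauge row [218.7 218.7 204.2 212.2 206.2 207.2] bar row [236.4 236.3 235.6 235.5 235.3 234.7] diff 25.35
```

Emit:
drive_tool(steps=[{"delta_pos": [0.0004,0,0],"twist": 0,"claw": 0.05},{"delta_pos": [0.0004,0,0],"twist": 0,"claw": 0.05},{"delta_pos": [0.0004,0,0],"twist": 0,"claw": 0.05}])

```text
time_s: 35.45
tcp_pos: [677.6, -63.9, 13.7]
ee_rot: [-2.165, -2.275, 0.0]
force: [-0.4, 0.1, -6.7]
opening: 59.6
grip_force: 44.9
```

Run:
```python
from h import *
c=cam('wrist'); s=c['s']; print(s['time_s'],s['tcp_pos'],s['force']); gaprows(c)
```

```text
35.45 [677.56703465 -63.92995598  13.74073097] [-0.41308444  0.14837637 -6.72261749]
gauge row [218.7 218.7 204.2 219.2 219.1 206.2] bar row [236.4 236.2 235.7 235.5 235.4 234.7] diff 17.63
```

Emit:
drive_tool(steps=[{"delta_pos": [0.0002,0,0.0006],"twist": 0,"claw": 0.05},{"delta_pos": [0.0002,0,0.0012],"twist": 0,"claw": 0.05},{"delta_pos": [0.0002,0,0.0014],"twist": 0,"claw": 0.05},{"delta_pos": [0.0002,0,0.0014],"twist": 0,"claw": 0.064},{"delta_pos": [0.0002,0,0.0014],"twist": 0,"claw": 0.08},{"delta_pos": [0.0002,0,0.0014],"twist": 0,"claw": 0.08},{"delta_pos": [0.0002,0,0.0014],"twist": 0,"claw": 0.08},{"delta_pos": [0.0002,0,-0.03],"twist": 0,"claw": 0.08},{"delta_pos": [-0.02,0,-0.08],"twist": 0,"claw": 0.08},{"delta_pos": [-0.04,0,-0.1],"twist": 0,"claw": 0.08},{"delta_pos": [-0.06,0,-0.1],"twist": 0,"claw": 0.08},{"delta_pos": [-0.06,0,-0.1],"twist": 0,"claw": 0.08},{"delta_pos": [-0.06,0,-0.1],"twist": 0,"claw": 0.08},{"delta_pos": [-0.06,0,-0.1],"twist": 0,"claw": 0.08}])

```text
time_s: 37.25
tcp_pos: [680.0, -123.1, 112.4]
ee_rot: [-2.163, -2.275, 0.001]
force: [-0.0, -0.1, -0.1]
opening: 79.8
grip_force: 0.0
```

Run:
```python
from h import *
c=cam('wrist'); s=c['s']; print(s['time_s'],s['tcp_pos'],s['ee_rot'])
import pickle; pickle.dump(c,open('w13.pkl','wb'));save(c,'w13.png')
g=gray(c)
for v in (50,60,70,125,135,145): print(v,[k for k in range(230,400) if abs(g[v,k+1]-g[v,k-1])>16])
for u in (290,305,320,335,350): print(u,[k for k in range(5,200) if abs(g[k+1,u]-g[k-1,u])>16])
```

```text
37.25 [ 680.02259724 -123.05471101  112.38670491] [-2.16346883e+00 -2.27468042e+00  1.37964926e-03]
50 [272, 273, 274, 277, 278, 279, 280, 360, 361, 362, 366, 367]
60 [275, 276, 278, 279, 280, 281, 360, 361, 362, 366]
70 [274, 275, 276, 278, 279, 280, 281, 360, 361, 362, 366]
125 [275, 276, 279, 280, 281, 339, 340, 357, 358, 359, 360, 364]
135 [277, 278, 279, 280, 281, 282, 357, 358, 359, 360]
145 [277, 278, 280, 281, 282, 301, 302, 325, 357, 358, 359, 360]
290 [5, 6, 7, 23, 24, 25, 32, 33, 34, 35, 82, 83, 84, 85, 86, 87, 88, 89, 90, 91, 107, 108, 109, 110, 111, 112, 156, 157, 158, 176, 177]
305 [5, 6, 7, 24, 25, 26, 32, 33, 34, 35, 82, 83, 84, 85, 87, 88, 89, 90, 107, 108, 109, 110, 111, 112, 138, 156, 157, 158, 185, 186, 187]
320 [5, 6, 7, 22, 23, 24, 32, 33, 34, 82, 83, 84, 85, 87, 88, 89, 90, 107, 108, 109, 110, 111, 112, 117, 118, 142, 155, 156, 157, 158, 180, 181, 182]
335 [5, 6, 7, 23, 24, 32, 33, 34, 82, 83, 84, 85, 87, 88, 89, 90, 107, 108, 109, 110, 111, 112, 123, 124, 125, 155, 156, 157, 178, 179, 180]
350 [5, 6, 7, 20, 21, 22, 31, 32, 33, 34, 81, 82, 83, 84, 85, 87, 88, 89, 90, 107, 108, 109, 110, 111, 112, 130, 131, 155, 156, 157, 181, 182, 183]
```

Run:
```python
from h import *
import pickle; c=pickle.load(open('w13.pkl','rb'))
P=tool(c,[[279.5,60],[361,60],[280.5,135],[358.6,135],[320,6],[320,33.5],[320,84],[320,111],[320,157]],44)[:,:2].round(2); print(P.tolist())
print('mid',(P[0,1]+P[1,1])/2,(P[2,1]+P[3,1])/2,'bar1 c',(P[5,0]+P[6,0])/2,'bar2 c',(P[7,0]+P[8,0])/2)
print(topface(c,279,361,33,84,44,4),topface(c,280,358,111,157,44,4))
```

```text
[[110.27, -27.2], [110.29, 29.99], [58.09, -27.82], [58.11, 29.73], [145.27, 1.18], [127.62, 1.2], [94.0, 1.24], [75.26, 1.26], [41.8, 1.31]]
mid 1.3949999999999996 0.9550000000000001 bar1 c 110.81 bar2 c 58.53
{'y': (np.float64(-27.43), np.float64(30.13), np.float64(1.35)), 'x': (np.float64(91.73), np.float64(128.05)), 'yaw': array([0.3 , 0.12])} {'y': (np.float64(-28.01), np.float64(29.71), np.float64(0.85)), 'x': (np.float64(41.69), np.float64(77.19)), 'yaw': array([-0.11,  1.54])}
```

Emit:
drive_tool(squeeze=15, steps=[{"delta_pos": [0.02,-0.01,0],"twist": 10,"claw": 0.05},{"delta_pos": [0.04,-0.02,0],"twist": 20,"claw": 0.04},{"delta_pos": [0.06,-0.03,0],"twist": 30,"claw": 0.04},{"delta_pos": [0.08,-0.04,0],"twist": 40,"claw": 0.04},{"delta_pos": [0.0849,-0.0505,0],"twist": 50,"claw": 0.04},{"delta_pos": [0.0849,-0.0505,0],"twist": 60,"claw": 0.04},{"delta_pos": [0.0849,-0.0505,0],"twist": 70,"claw": 0.04},{"delta_pos": [0.0849,-0.0505,0],"twist": 80,"claw": 0.04},{"delta_pos": [0.0849,-0.0505,0.02],"twist": 90,"claw": 0.04},{"delta_pos": [0.0849,-0.0505,0.04],"twist": 90,"claw": 0.04},{"delta_pos": [0.0849,-0.0505,0.04],"twist": 90,"claw": 0.04},{"delta_pos": [0.0849,-0.0505,0.04],"twist": 90,"claw": 0.04}])

```text
time_s: 38.8
tcp_pos: [626.3, -41.6, 74.2]
ee_rot: [3.141, 0.08, 0.0]
force: [-0.7, 0.2, -0.6]
opening: 40.0
grip_force: 0.0
```

Run:
```python
from h import *
c=cam('wrist'); s=c['s']; print(s['time_s'],s['tcp_pos'],s['ee_rot'])
import pickle; pickle.dump(c,open('w14.pkl','wb'));save(c,'w14.png')
im=c['frame'].astype(int)
for v in range(150,260,12):
    u=np.where(im[v,260:400].min(1)>185)[0]+260
    if len(u): print(v,u[0],u[-1],tool(c,[[u[0]-.5,v],[u[-1]+.5,v]],22)[:,:2].round(1).tolist())
```

```text
38.8 [626.32708687 -41.56409191  74.15923668] [3.14051713e+00 8.00054637e-02 3.84982793e-04]
150 307 328 [[48.9, -8.3], [48.9, 7.0]]
162 307 328 [[40.5, -8.4], [40.5, 7.0]]
174 310 327 [[32.0, -6.4], [32.0, 6.4]]
186 309 327 [[23.3, -7.1], [23.3, 6.5]]
198 307 327 [[14.4, -8.6], [14.4, 6.5]]
210 307 327 [[5.3, -8.7], [5.3, 6.6]]
246 311 326 [[-23.0, -6.0], [-23.0, 6.1]]
```

Emit:
drive_tool(squeeze=15, steps=[{"delta_pos": [-0.0003,-0.0012,0.03],"twist": 0,"claw": 0.04},{"delta_pos": [-0.0003,-0.0012,0.05],"twist": 0,"claw": 0.04},{"delta_pos": [-0.0003,-0.0012,0.058],"twist": 0,"claw": 0.04},{"delta_pos": [-0.0003,-0.0012,0.0595],"twist": 0,"claw": 0.04},{"delta_pos": [-0.0003,-0.0012,0.0595],"twist": 0,"claw": 0.03},{"delta_pos": [-0.0003,-0.0012,0.0595],"twist": 0,"claw": 0.022},{"delta_pos": [-0.0003,-0.0012,0.0595],"twist": 0,"claw": 0.018},{"delta_pos": [-0.0003,-0.0012,0.0595],"twist": 0,"claw": 0.01},{"delta_pos": [-0.0003,-0.0012,0.0595],"twist": 0,"claw": 0.01},{"delta_pos": [-0.0003,-0.0012,0.0595],"twist": 0,"claw": 0.01},{"delta_pos": [-0.0003,-0.0012,0.0595],"twist": 0,"claw": 0.01}])

```text
time_s: 40.22
tcp_pos: [626.0, -40.6, 14.9]
ee_rot: [3.14, 0.078, 0.001]
force: [-0.5, -0.3, 3.4]
opening: 16.0
grip_force: 15.0
```

Emit:
drive_tool(squeeze=20, steps=[{"delta_pos": [0,0,0],"twist": 0,"claw": 0.008},{"delta_pos": [0,0,-0.003],"twist": 0,"claw": 0.008},{"delta_pos": [0,0,-0.008],"twist": 0,"claw": 0.008},{"delta_pos": [0,0,-0.015],"twist": 0,"claw": 0.008},{"delta_pos": [0,0,-0.03],"twist": 0,"claw": 0.008},{"delta_pos": [0,0,-0.06],"twist": 0,"claw": 0.008},{"delta_pos": [0,0.02,-0.06],"twist": 0,"claw": 0.008},{"delta_pos": [0,0.04,-0.06],"twist": 0,"claw": 0.008},{"delta_pos": [0,0.06,-0.06],"twist": 0,"claw": 0.008},{"delta_pos": [0,0.06,-0.06],"twist": 0,"claw": 0.008},{"delta_pos": [0,0.06,-0.06],"twist": 0,"claw": 0.008}])

```text
time_s: 41.6
tcp_pos: [628.3, -100.4, 73.7]
ee_rot: [-3.14, -0.077, 0.002]
force: [0.5, 0.5, -0.3]
opening: 15.4
grip_force: 20.0
```

Run:
```python
from h import *
c=cam('wrist'); s=c['s']; print(s['time_s'],s['tcp_pos'],s['ee_rot'],s['opening'])
import pickle; pickle.dump(c,open('w15.pkl','wb'));save(c,'w15.png')
g=gray(c)
for v in (120,140,160,180): print(v,[k for k in range(40,310) if abs(g[v,k+1]-g[v,k-1])>14])
for u in (110,190,260): print(u,[k for k in range(80,220) if abs(g[k+1,u]-g[k-1,u])>14])
```

```text
41.6 [ 628.27493099 -100.3939692    73.71890847] [-3.13992655e+00 -7.68529358e-02  1.84401859e-03] 15.382557788180186
120 [40, 55, 56, 65, 66, 67, 75, 76, 77, 125, 126, 127, 128, 129, 152, 153, 154, 155, 205, 206, 207, 208, 209, 225, 226, 227, 228, 236, 237, 238, 281, 282, 284, 285, 290, 291, 292, 293, 299, 300, 302, 303, 304, 305]
140 [41, 42, 58, 59, 68, 69, 70, 79, 80, 126, 127, 128, 129, 130, 131, 132, 155, 156, 157, 207, 208, 209, 210, 211, 226, 229, 230, 231, 236, 238, 239, 240, 274, 275, 277, 278, 291, 292, 293, 294, 301, 302, 303, 304, 305]
160 [40, 41, 60, 61, 70, 71, 72, 73, 82, 83, 130, 131, 132, 133, 134, 157, 158, 159, 160, 183, 209, 210, 211, 212, 213, 230, 231, 239, 240, 241, 291, 292, 293, 294, 295, 301, 302, 303, 304, 305]
180 [73, 74, 75, 85, 86, 87, 133, 134, 135, 136, 137, 160, 161, 162, 184, 185, 211, 212, 213, 214, 230, 231, 240, 241, 242, 292, 293, 294, 295, 296, 302, 303, 304, 305]
110 [91, 93, 100, 101, 102, 104, 105, 106, 107, 194, 195, 196]
190 [91, 92, 100, 102, 103, 104, 155, 156, 193, 194]
260 [90, 91, 100, 102, 103, 104, 193, 194, 195, 216, 217]
```

Run:
```python
from h import *
import pickle; c=pickle.load(open('w15.pkl','rb'))
for v,us in ((140,(79.5,128.5,156,209,239,292.5)),(180,(86,135,161,212.5,241,294))):
    P=tool(c,[[u,v] for u in us],44)[:,1]; print(P.round(1),'centres',((P[::2]+P[1::2])/2).round(2),'gaps',(P[2::2]-P[1:-1:2]).round(2))
g=gray(c)
for n,us in (('stop',range(90,124,4)),('b1',range(165,205,4)),('b2',range(246,288,4))):
    for lo,hi in ((97,110),(188,200)):
        e=[(u,edge(g[:,u],0,lo,hi)) for u in us]; print(n,np.median(tool(c,e,44)[:,0]).round(2),end=' ')
    print()
```

```text
[-153.9 -120.7 -102.7  -68.6  -49.7  -16.2] centres [-137.3   -85.65  -32.92] gaps [18.06 18.96]
[-154.1 -120.1 -102.5  -68.4  -49.9  -15.7] centres [-137.07  -85.47  -32.8 ] gaps [17.56 18.55]
stop 82.12 stop 22.21 
b1 80.86 b1 23.34 
b2 80.52 b2 22.9
```

Run:
```python
from h import *
import pickle
for n in ('w9','w15'):
    c=pickle.load(open(n+'.pkl','rb')); g=gray(c); print(n,c['s']['tcp_pos'][2].round(1))
    r=[]
    for v in range(120,186,4):
        a=edge(g[v],-1,200,220); b=edge(g[v],1,230,246); d=edge(g[v],-1,284,298)
        P=tool(c,[[a,v],[b,v],[d,v]],44)[:,1]; r.append([P[1]-P[0],P[2]-P[1]])
    r=np.array(r); print('gap,barwidth',np.median(r,0).round(2),r.std(0).round(2)); 
    P=None
```

```text
w9 72.6
gap,barwidth [17.49 33.94] [1.18 1.35]
w15 73.7
gap,barwidth [18.18 33.96] [2.11 2.3 ]
```

Emit:
drive_tool(steps=[{"delta_pos": [0,0,0.03],"twist": 0,"claw": 0.008},{"delta_pos": [0,0,0.05],"twist": 0,"claw": 0.008},{"delta_pos": [0,0,0.057],"twist": 0,"claw": 0.008},{"delta_pos": [0,0,0.0588],"twist": 0,"claw": 0.008},{"delta_pos": [0,0,0.0588],"twist": 0,"claw": 0.008},{"delta_pos": [0,-0.003,0.0588],"twist": 0,"claw": 0.008},{"delta_pos": [0,-0.006,0.0588],"twist": 0,"claw": 0.008},{"delta_pos": [0,-0.0073,0.0588],"twist": 0,"claw": 0.008},{"delta_pos": [0,-0.0073,0.0588],"twist": 0,"claw": 0.008},{"delta_pos": [0,-0.0073,0.0588],"twist": 0,"claw": 0.008}])

```text
time_s: 42.9
tcp_pos: [628.6, -93.3, 15.9]
ee_rot: [3.14, 0.077, 0.001]
force: [-0.4, -2.3, -0.4]
opening: 15.6
grip_force: 20.0
```

Emit:
drive_tool(steps=[{"delta_pos": [0,-0.0006,0],"twist": 0,"claw": 0.008},{"delta_pos": [0,-0.0006,0],"twist": 0,"claw": 0.008},{"delta_pos": [0,-0.0006,0],"twist": 0,"claw": 0.008}])

```text
time_s: 43.28
tcp_pos: [628.5, -92.8, 15.8]
ee_rot: [3.14, 0.077, 0.0]
force: [-0.8, -2.6, 1.1]
opening: 15.5
grip_force: 20.0
```

Emit:
drive_tool(steps=[{"delta_pos": [0,-0.0003,0],"twist": 0,"claw": 0.008},{"delta_pos": [0,-0.0003,0],"twist": 0,"claw": 0.008},{"delta_pos": [0,0.0002,0.0003],"twist": 0,"claw": 0.017},{"delta_pos": [0,0.0002,0.0003],"twist": 0,"claw": 0.04},{"delta_pos": [0,0.0002,0.0003],"twist": 0,"claw": 0.04},{"delta_pos": [0,0,-0.02],"twist": 0,"claw": 0.04},{"delta_pos": [0,0,-0.08],"twist": 0,"claw": 0.09},{"delta_pos": [-0.03,0.02,-0.13],"twist": -10,"claw": 0.094},{"delta_pos": [-0.07,0.04,-0.136],"twist": -20,"claw": 0.094},{"delta_pos": [-0.11,0.065,-0.136],"twist": -30,"claw": 0.094},{"delta_pos": [-0.15,0.09,-0.136],"twist": -40,"claw": 0.094},{"delta_pos": [-0.19,0.11,-0.136],"twist": -50,"claw": 0.094},{"delta_pos": [-0.224,0.128,-0.136],"twist": -60,"claw": 0.094},{"delta_pos": [-0.224,0.128,-0.136],"twist": -68.1,"claw": 0.094},{"delta_pos": [-0.224,0.128,-0.136],"twist": -68.1,"claw": 0.094},{"delta_pos": [-0.224,0.128,-0.136],"twist": -68.1,"claw": 0.094},{"delta_pos": [-0.224,0.128,-0.136],"twist": -68.1,"claw": 0.094}])

```text
time_s: 45.4
tcp_pos: [411.3, -231.2, 151.9]
ee_rot: [2.559, 1.822, 0.0]
force: [0.5, 0.9, -0.5]
opening: 93.9
grip_force: 0.0
```

Run:
```python
from h import *
c=cam('wrist'); s=c['s']; print(s['time_s'],s['tcp_pos'],s['ee_rot'])
import pickle; pickle.dump(c,open('w16.pkl','wb'));save(c,'w16.png')
bars(c,(150,100,450,320))
```

```text
45.4 [ 411.28390205 -231.18179857  151.90527997] [2.55870876e+00 1.82243857e+00 8.71736175e-05]
box (291, 172, 65, 44) tool [1.2 4.2] size [40.5 58.5] ang 1.2 xmin/max y [-19.1 -25.4] [21.7 33.6]
```

Emit:
drive_tool(squeeze=45, steps=[{"delta_pos": [-0.0011,0.0042,0.05],"twist": 1.2,"claw": 0.094},{"delta_pos": [-0.0011,0.0042,0.1],"twist": 1.2,"claw": 0.094},{"delta_pos": [-0.0011,0.0042,0.135],"twist": 1.2,"claw": 0.094},{"delta_pos": [-0.0011,0.0042,0.145],"twist": 1.2,"claw": 0.094},{"delta_pos": [-0.0011,0.0042,0.146],"twist": 1.2,"claw": 0.094},{"delta_pos": [-0.0011,0.0042,0.146],"twist": 1.2,"claw": 0.05},{"delta_pos": [-0.0011,0.0042,0.146],"twist": 1.2,"claw": 0.05},{"delta_pos": [-0.0011,0.0042,0.146],"twist": 1.2,"claw": 0.05},{"delta_pos": [-0.0011,0.0042,0.146],"twist": 1.2,"claw": 0.05},{"delta_pos": [-0.0011,0.0042,0.146],"twist": 1.2,"claw": 0.05},{"delta_pos": [-0.0011,0.0042,0.146],"twist": 1.2,"claw": 0.05},{"delta_pos": [-0.0011,0.0042,0.146],"twist": 1.2,"claw": 0.05},{"delta_pos": [-0.0011,0.0042,0.13],"twist": 1.2,"claw": 0.05},{"delta_pos": [-0.0011,0.0042,0.08],"twist": 1.2,"claw": 0.05},{"delta_pos": [-0.0011,0.0042,0.04],"twist": 1.2,"claw": 0.05},{"delta_pos": [-0.0011,0.0042,0.02],"twist": -7,"claw": 0.05},{"delta_pos": [-0.0011,0.0042,0.02],"twist": -16,"claw": 0.05},{"delta_pos": [-0.0011,0.0042,0.02],"twist": -22,"claw": 0.05},{"delta_pos": [-0.0011,0.0042,0.02],"twist": -22,"claw": 0.05},{"delta_pos": [-0.0011,0.0042,0.02],"twist": -22,"claw": 0.05}])

```text
time_s: 47.95
tcp_pos: [414.1, -233.4, 131.2]
ee_rot: [-2.165, -2.275, -0.0]
force: [0.3, -0.1, -6.3]
opening: 60.0
grip_force: 45.0
```

Emit:
drive_tool(steps=[{"delta_pos": [0.015,0.05,0.0],"twist": 0,"claw": 0.05},{"delta_pos": [0.03,0.1,0.0],"twist": 0,"claw": 0.05},{"delta_pos": [0.045,0.15,0.0],"twist": 0,"claw": 0.05},{"delta_pos": [0.06,0.2,0.0],"twist": 0,"claw": 0.05},{"delta_pos": [0.08,0.24,0.0],"twist": 0,"claw": 0.05},{"delta_pos": [0.0966,0.271,0.0],"twist": 0,"claw": 0.05},{"delta_pos": [0.0966,0.271,0.0],"twist": 0,"claw": 0.05},{"delta_pos": [0.0966,0.271,0.04],"twist": 0,"claw": 0.05},{"delta_pos": [0.0966,0.271,0.08],"twist": 0,"claw": 0.05},{"delta_pos": [0.0966,0.271,0.1],"twist": 0,"claw": 0.05},{"delta_pos": [0.0966,0.271,0.112],"twist": 0,"claw": 0.05},{"delta_pos": [0.0966,0.271,0.115],"twist": 0,"claw": 0.05},{"delta_pos": [0.0966,0.271,0.1165],"twist": 0,"claw": 0.05},{"delta_pos": [0.0966,0.271,0.1165],"twist": 0,"claw": 0.05},{"delta_pos": [0.0996,0.271,0.1165],"twist": 0,"claw": 0.05},{"delta_pos": [0.1006,0.271,0.1165],"twist": 0,"claw": 0.05},{"delta_pos": [0.1006,0.271,0.1165],"twist": 0,"claw": 0.05},{"delta_pos": [0.1006,0.271,0.1165],"twist": 0,"claw": 0.05}])

```text
time_s: 50.2
tcp_pos: [680.1, -119.5, 15.2]
ee_rot: [2.164, 2.278, 0.0]
force: [0.4, -1.1, -7.1]
opening: 59.4
grip_force: 45.0
```

```bash
cat >> h.py <<'E'
def lay(c):
    s=c['s']; print(s['time_s'],s['tcp_pos'].round(2) if hasattr(s['tcp_pos'],'round') else s['tcp_pos'],np.round(s['force'],1)); g=gray(c); gaprows(c)
    for v in (140,155,170): 
        a=edge(g[v],0,247,262); b=edge(g[v],0,377,392); print('prev bar',v,round(a,1),round(b,1),'mid y',tool(c,[[a,v],[b,v]],44)[:,1].mean().round(2))
    for v in (258,268,278): 
        a=edge(g[v],1,252,266); b=edge(g[v],-1,370,384); print('held bar',v,round(a,1),round(b,1),'mid y',tool(c,[[a,v],[b,v]],44)[:,1].mean().round(2))
E
python3 - <<'E'
from h import *
import pickle; lay(pickle.load(open('w12.pkl','rb')))
c=cam('wrist'); pickle.dump(c,open('w17.pkl','wb'));save(c,'w17.png'); lay(c)
E
```

```text
33.025 [677.96 -67.57  13.32] [-0.7 -0.4 -6.3]
gauge row [212.5 212.5 205.3 212.5 206.2 207.2] bar row [236.4 235.7 236.3 235.5 235.3 234.7] diff 25.72
prev bar 140 254.6 383.4 mid y 0.28
prev bar 155 255.5 384.1 mid y 0.64
prev bar 170 254.8 383.3 mid y 0.31
held bar 258 258.4 378.3 mid y -0.01
held bar 268 258.9 377.5 mid y -0.08
held bar 278 259.6 377.3 mid y 0.04
50.2 [ 680.06 -119.48   15.19] [ 0.4 -1.1 -7.1]
gauge row [211.7 211.7 206.3 212.4 204.3 205.2] bar row [235.6 235.6 235.6 235.7 235.6 235.6] diff 26.61
prev bar 140 255.6 384.5 mid y 0.76
prev bar 155 257.6 383.6 mid y 0.99
prev bar 170 256.6 382.6 mid y 0.57
held bar 258 258.6 377.6 mid y -0.12
held bar 268 259.5 377.3 mid y 0.02
held bar 278 259.7 376.6 mid y -0.11
```

Emit:
drive_tool(steps=[{"delta_pos": [0.001,0.0006,0],"twist": 0,"claw": 0.05},{"delta_pos": [0.002,0.0006,0],"twist": 0,"claw": 0.05},{"delta_pos": [0.003,0.0006,0],"twist": 0,"claw": 0.05},{"delta_pos": [0.003,0.0006,0],"twist": 0,"claw": 0.05},{"delta_pos": [0.003,0.0006,0],"twist": 0,"claw": 0.05}])

```text
time_s: 50.88
tcp_pos: [680.5, -116.4, 15.2]
ee_rot: [2.164, 2.278, 0.0]
force: [-0.4, -0.3, -6.4]
opening: 59.9
grip_force: 45.0
```

Run:
```python
from h import *
c=cam('wrist'); lay(c)
```

```text
50.875 [ 680.49 -116.44   15.15] [-0.4 -0.3 -6.4]
gauge row [216.7 216.7 204.3 215.5 206.2 206.2] bar row [235.6 235.6 235.6 235.6 235.7 235.6] diff 24.73
prev bar 140 254.4 383.4 mid y 0.25
prev bar 155 254.7 382.5 mid y 0.11
prev bar 170 255.7 382.1 mid y 0.23
held bar 258 258.6 377.6 mid y -0.12
held bar 268 259.5 377.2 mid y -0.0
held bar 278 259.7 376.6 mid y -0.11
```

Emit:
drive_tool(steps=[{"delta_pos": [0.0005,0,0],"twist": 0,"claw": 0.05},{"delta_pos": [0.001,0,0],"twist": 0,"claw": 0.05},{"delta_pos": [0.001,0,0],"twist": 0,"claw": 0.05},{"delta_pos": [0.001,0,0],"twist": 0,"claw": 0.05}])

```text
time_s: 51.42
tcp_pos: [680.4, -115.4, 15.2]
ee_rot: [-2.164, -2.278, 0.0]
force: [-0.1, 0.2, -6.7]
opening: 59.6
grip_force: 45.0
```

Run:
```python
from h import *
c=cam('wrist'); lay(c)
```

```text
51.425 [ 680.44 -115.44   15.15] [-0.1  0.2 -6.7]
gauge row [218.6 218.7 206.2 217.7 204.3 205.2] bar row [235.6 235.6 235.6 235.6 235.6 235.6] diff 23.64
prev bar 140 254.4 383.4 mid y 0.25
prev bar 155 256.6 382.5 mid y 0.53
prev bar 170 256.8 382.1 mid y 0.48
held bar 258 258.6 377.6 mid y -0.12
held bar 268 259.5 377.3 mid y 0.01
held bar 278 259.7 376.6 mid y -0.12
```

Emit:
drive_tool(steps=[{"delta_pos": [0.0005,0,0],"twist": 0,"claw": 0.05},{"delta_pos": [0.0005,0,0],"twist": 0,"claw": 0.05},{"delta_pos": [0.0005,0,0],"twist": 0,"claw": 0.05}])

```text
time_s: 51.85
tcp_pos: [680.5, -115.1, 15.2]
ee_rot: [2.164, 2.277, -0.0]
force: [0.7, -0.5, -7.6]
opening: 59.7
grip_force: 45.0
```

Emit:
drive_tool(steps=[{"delta_pos": [0.0004,0,0],"twist": 0,"claw": 0.05},{"delta_pos": [0.0004,0,0],"twist": 0,"claw": 0.05},{"delta_pos": [0.0004,0,0],"twist": 0,"claw": 0.05}])

```text
time_s: 52.22
tcp_pos: [680.5, -114.9, 15.2]
ee_rot: [2.164, 2.277, -0.0]
force: [0.1, -1.9, -8.6]
opening: 59.8
grip_force: 45.0
```

Run:
```python
from h import *
c=cam('wrist'); lay(c)
```

```text
52.225 [ 680.48 -114.86   15.19] [ 0.1 -1.9 -8.6]
gauge row [219.5 219.5 219.5 215.2 220.2 206.2] bar row [235.6 235.7 235.7 235.6 235.6 235.6] diff 16.19
prev bar 140 253.6 382.5 mid y -0.14
prev bar 155 254.9 382.4 mid y 0.13
prev bar 170 256.7 382.1 mid y 0.46
held bar 258 258.6 377.6 mid y -0.11
held bar 268 259.5 377.3 mid y 0.01
held bar 278 259.7 376.6 mid y -0.11
```

Emit:
drive_tool(steps=[{"delta_pos": [0,0,0.0006],"twist": 0,"claw": 0.05},{"delta_pos": [0,0,0.0012],"twist": 0,"claw": 0.05},{"delta_pos": [0,0,0.0016],"twist": 0,"claw": 0.05},{"delta_pos": [0,0,0.0016],"twist": 0,"claw": 0.05}])

```text
time_s: 52.78
tcp_pos: [680.7, -114.8, 14.2]
ee_rot: [2.163, 2.277, 0.0]
force: [-1.8, -2.0, -2.6]
opening: 59.7
grip_force: 45.0
```

Landed. I'll release and back off for a look.

Emit:
drive_tool(steps=[{"delta_pos": [0,0,0.0004],"twist": 0,"claw": 0.05},{"delta_pos": [0,0,0.0004],"twist": 0,"claw": 0.064},{"delta_pos": [0,0,0.0004],"twist": 0,"claw": 0.08},{"delta_pos": [0,0,0.0004],"twist": 0,"claw": 0.08},{"delta_pos": [0,0,0.0004],"twist": 0,"claw": 0.08},{"delta_pos": [0,0,-0.03],"twist": 0,"claw": 0.08},{"delta_pos": [-0.02,0,-0.08],"twist": 0,"claw": 0.08},{"delta_pos": [-0.04,0,-0.13],"twist": 0,"claw": 0.08},{"delta_pos": [-0.04,0,-0.15],"twist": 0,"claw": 0.08},{"delta_pos": [-0.04,0,-0.15],"twist": 0,"claw": 0.08},{"delta_pos": [-0.04,0,-0.15],"twist": 0,"claw": 0.08},{"delta_pos": [-0.04,0,-0.15],"twist": 0,"claw": 0.08}])

```text
time_s: 54.28
tcp_pos: [681.2, -153.4, 160.6]
ee_rot: [-2.16, -2.275, 0.003]
force: [0.8, -0.2, 0.6]
opening: 79.9
grip_force: 0.0
```

Run:
```python
from h import *
c=cam('wrist'); s=c['s']; print(s['time_s'],s['tcp_pos'],s['ee_rot'])
import pickle; pickle.dump(c,open('w18.pkl','wb'))
im=c['frame'][:270,200:420,::-1]; cv2.imwrite('pics/w18.png',cv2.resize(im,None,fx=2.2,fy=2.2,interpolation=cv2.INTER_CUBIC))
```

```text
54.275 [ 681.19302305 -153.39970874  160.63026753] [-2.16016468 -2.27523561  0.00251489]
```

View pics/w18.png

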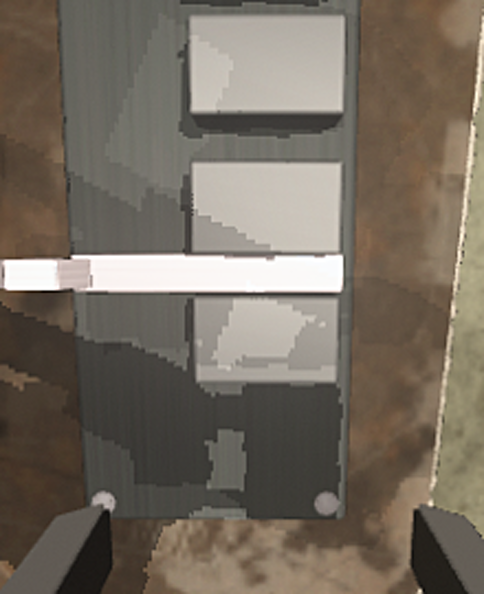

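The row is level: bars 1, 2 and 3 in crop at rows 15–112, 162–252 and 298–382, with the gauge at rows 255–292 between bars 2 and 3. I'll fetch the gauge.

Emit:
drive_tool(squeeze=15, steps=[{"delta_pos": [0.02,-0.01,0],"twist": 10,"claw": 0.05},{"delta_pos": [0.04,-0.02,0],"twist": 20,"claw": 0.04},{"delta_pos": [0.06,-0.03,0],"twist": 30,"claw": 0.04},{"delta_pos": [0.0633,-0.04,0],"twist": 40,"claw": 0.04},{"delta_pos": [0.0633,-0.0495,0],"twist": 50,"claw": 0.04},{"delta_pos": [0.0633,-0.0495,0.02],"twist": 60,"claw": 0.04},{"delta_pos": [0.0633,-0.0495,0.04],"twist": 70,"claw": 0.04},{"delta_pos": [0.0633,-0.0495,0.06],"twist": 80,"claw": 0.04},{"delta_pos": [0.0633,-0.0495,0.088],"twist": 90.1,"claw": 0.04},{"delta_pos": [0.0633,-0.0495,0.088],"twist": 90.1,"claw": 0.04},{"delta_pos": [0.0633,-0.0495,0.088],"twist": 90.1,"claw": 0.04},{"delta_pos": [0.0633,-0.0495,0.088],"twist": 90.1,"claw": 0.04}])

```text
time_s: 55.82
tcp_pos: [630.7, -94.0, 77.0]
ee_rot: [3.14, 0.08, 0.003]
force: [0.9, 0.2, 0.1]
opening: 40.1
grip_force: 0.0
```

Run:
```python
from h import *
c=cam('wrist'); s=c['s']; print(s['time_s'],s['tcp_pos'],s['ee_rot'])
im=c['frame'].astype(int)
for v in range(150,260,12):
    u=np.where(im[v,260:400].min(1)>185)[0]+260
    if len(u): print(v,u[0],u[-1],tool(c,[[u[0]-.5,v],[u[-1]+.5,v]],22)[:,:2].round(1).tolist())
```

```text
55.825 [630.69170449 -94.03808779  77.01163642] [3.139776   0.07999109 0.00343608]
150 308 326 [[48.6, -7.7], [48.6, 5.6]]
162 307 326 [[40.1, -8.5], [40.1, 5.7]]
174 308 326 [[31.4, -7.9], [31.4, 5.8]]
186 307 326 [[22.6, -8.7], [22.6, 5.8]]
198 306 326 [[13.6, -9.5], [13.6, 5.9]]
210 306 326 [[4.5, -9.6], [4.5, 5.9]]
246 312 325 [[-24.2, -5.3], [-24.2, 5.4]]
```

Emit:
drive_tool(squeeze=15, steps=[{"delta_pos": [-0.002,-0.0018,0.03],"twist": 0,"claw": 0.04},{"delta_pos": [-0.002,-0.0018,0.05],"twist": 0,"claw": 0.04},{"delta_pos": [-0.002,-0.0018,0.06],"twist": 0,"claw": 0.04},{"delta_pos": [-0.002,-0.0018,0.0617],"twist": 0,"claw": 0.04},{"delta_pos": [-0.002,-0.0018,0.0617],"twist": 0,"claw": 0.03},{"delta_pos": [-0.002,-0.0018,0.0617],"twist": 0,"claw": 0.022},{"delta_pos": [-0.002,-0.0018,0.0617],"twist": 0,"claw": 0.018},{"delta_pos": [-0.002,-0.0018,0.0617],"twist": 0,"claw": 0.01},{"delta_pos": [-0.002,-0.0018,0.0617],"twist": 0,"claw": 0.01},{"delta_pos": [-0.002,-0.0018,0.0617],"twist": 0,"claw": 0.01},{"delta_pos": [-0.002,-0.0018,0.0617],"twist": 0,"claw": 0.01}])

```text
time_s: 57.25
tcp_pos: [628.0, -92.3, 14.3]
ee_rot: [3.14, 0.078, 0.001]
force: [0.0, 0.9, 3.4]
opening: 15.6
grip_force: 15.0
```

Emit:
drive_tool(squeeze=25, steps=[{"delta_pos": [0,0,0],"twist": 0,"claw": 0.008},{"delta_pos": [0,0,-0.003],"twist": 0,"claw": 0.008},{"delta_pos": [0,0,-0.008],"twist": 0,"claw": 0.008},{"delta_pos": [0,0,-0.015],"twist": 0,"claw": 0.008},{"delta_pos": [0,0,-0.03],"twist": 0,"claw": 0.008},{"delta_pos": [0,0,-0.06],"twist": 0,"claw": 0.008},{"delta_pos": [0,0.02,-0.06],"twist": 0,"claw": 0.008},{"delta_pos": [0,0.04,-0.06],"twist": 0,"claw": 0.008},{"delta_pos": [0,0.06,-0.06],"twist": 0,"claw": 0.008},{"delta_pos": [0,0.06,-0.06],"twist": 0,"claw": 0.008},{"delta_pos": [0,0.06,-0.06],"twist": 0,"claw": 0.008}])

```text
time_s: 58.62
tcp_pos: [630.2, -152.0, 73.1]
ee_rot: [-3.14, -0.077, 0.002]
force: [-0.0, 0.9, -1.2]
opening: 15.8
grip_force: 25.0
```

Run:
```python
from h import *
import pickle
c=cam('wrist'); s=c['s']; print(s['time_s'],s['tcp_pos'],s['ee_rot'],s['opening'],s['force']); pickle.dump(c,open('w19.pkl','wb')); save(c,'w19.png')
for n in ('w9','w15','w19'):
    c=pickle.load(open(n+'.pkl','rb')); g=gray(c)
    for lo in ((203,232,287),(122,150,203)):
      r=[]
      for v in range(126,186,3):
        a,b,d=[edge(g[v],sg,l-10,l+10) for l,sg in zip((lo[0]+7,lo[1]+7,lo[2]+5),(-1,1,-1))]
        P=tool(c,[[a,v],[b,v],[d,v]],44)[:,1]; r.append([P[1]-P[0],P[2]-P[1]])
      print(n,lo,'gap,width',np.median(r,0).round(2))
    for nme,us in (('c',range(170,200,4)),('d',range(246,288,4))):
        print(nme,[np.median(tool(c,[(u,edge(g[:,u],0,lo,hi)) for u in us],44)[:,0]).round(2) for lo,hi in((97,110),(188,202))],end=' ')
    print()
```

```text
58.625 [ 630.19882938 -152.00596104   73.10602892] [-3.13979108e+00 -7.68698587e-02  1.82560784e-03] 15.827640788979796 [-0.02714645  0.94223621 -1.17090431]
w9 (203, 232, 287) gap,width [17.45 33.96]
w9 (122, 150, 203) gap,width [21.4  34.44]
c [np.float64(82.13), np.float64(22.33)] d [np.float64(80.77), np.float64(23.13)] 
w15 (203, 232, 287) gap,width [18.07 34.14]
w15 (122, 150, 203) gap,width [16.93 34.64]
c [np.float64(80.85), np.float64(23.33)] d [np.float64(80.52), np.float64(22.9)] 
w19 (203, 232, 287) gap,width [17.06 34.18]
w19 (122, 150, 203) gap,width [16.84 34.69]
c [np.float64(81.32), np.float64(23.78)] d [np.float64(81.36), np.float64(23.83)]
```

All three gaps measure alike in like image positions, and the ends are level within about 0.5 mm. Next I go to look at the peg with the gauge in hand.

Emit:
drive_tool(steps=[{"delta_pos": [0,0,-0.06],"twist": 0,"claw": 0.008},{"delta_pos": [0,0,-0.12],"twist": 0,"claw": 0.008},{"delta_pos": [0,-0.02,-0.18],"twist": 0,"claw": 0.008},{"delta_pos": [-0.03,-0.05,-0.23],"twist": -8,"claw": 0.008},{"delta_pos": [-0.06,-0.09,-0.257],"twist": -16,"claw": 0.008},{"delta_pos": [-0.09,-0.13,-0.257],"twist": -26,"claw": 0.008},{"delta_pos": [-0.12,-0.17,-0.257],"twist": -36,"claw": 0.008},{"delta_pos": [-0.15,-0.21,-0.257],"twist": -46,"claw": 0.008},{"delta_pos": [-0.18,-0.25,-0.257],"twist": -56,"claw": 0.008},{"delta_pos": [-0.188,-0.2755,-0.257],"twist": -66,"claw": 0.008},{"delta_pos": [-0.188,-0.2755,-0.257],"twist": -76,"claw": 0.008},{"delta_pos": [-0.188,-0.2755,-0.257],"twist": -86,"claw": 0.008},{"delta_pos": [-0.188,-0.2755,-0.257],"twist": -96,"claw": 0.008},{"delta_pos": [-0.188,-0.2755,-0.257],"twist": -106,"claw": 0.008},{"delta_pos": [-0.188,-0.2755,-0.257],"twist": -114.2,"claw": 0.008},{"delta_pos": [-0.188,-0.2755,-0.257],"twist": -114.2,"claw": 0.008},{"delta_pos": [-0.188,-0.2755,-0.257],"twist": -114.2,"claw": 0.008},{"delta_pos": [-0.188,-0.2755,-0.257],"twist": -114.2,"claw": 0.008}])

```text
time_s: 60.92
tcp_pos: [429.2, 113.9, 330.8]
ee_rot: [-1.642, -2.678, -0.0]
force: [-0.6, 0.3, -1.3]
opening: 15.6
grip_force: 25.0
```

Run:
```python
from h import *
import pickle
c=cam('wrist'); s=c['s']; print(s['time_s'],s['tcp_pos'],s['ee_rot'],s['qpos'],s['opening']); pickle.dump(c,open('p1.pkl','wb'))
print(proj(c,[[458.8,169.2,205],[518,200,220],[518,200,200]]).round())
```

```text
60.925 [429.17131548 113.93947193 330.83044462] [-1.64179532e+00 -2.67838784e+00 -3.97109852e-05] [ 3.08661820e-03 -3.40327600e-01  1.89734600e+00  5.08673440e-05
  1.58460852e+00 -4.67892580e-01] 15.633304608532125
[[374. 155.]
 [452. 157.]
 [443. 154.]]
```

Emit:
drive_tool(steps=[{"delta_pos": [0,0.04,0],"twist": 0,"claw": 0.008},{"delta_pos": [0,0.08,0],"twist": 0,"claw": 0.008},{"delta_pos": [0,0.12,0],"twist": 0,"claw": 0.008},{"delta_pos": [0,0.16,0],"twist": 0,"claw": 0.008},{"delta_pos": [0,0.16,0],"twist": 0,"claw": 0.008},{"delta_pos": [0,0.16,0],"twist": 0,"claw": 0.008}])

```text
time_s: 61.72
tcp_pos: [571.4, 186.4, 330.7]
ee_rot: [-1.641, -2.678, 0.001]
force: [-0.6, -0.3, -0.6]
opening: 15.2
grip_force: 25.0
```

Run:
```python
from h import *
import pickle
c=cam('wrist'); s=c['s']; print(s['time_s'],s['tcp_pos'],s['ee_rot'],s['qpos']); pickle.dump(c,open('p2.pkl','wb'))
print(proj(c,[[458.8,169.2,205],[518,200,220],[518,200,200]]).round())
a=pickle.load(open('p1.pkl','rb'))['frame'][30:270,250:600]; b=c['frame'][30:270,40:390]
cv2.imwrite('pics/p12.png',cv2.resize(np.vstack([a,b])[:,:,::-1],None,fx=1.2,fy=1.2,interpolation=cv2.INTER_CUBIC))
```

```text
61.725 [571.38477107 186.37708708 330.66388811] [-1.64078112e+00 -2.67848493e+00  8.87086148e-04] [ 1.26898851e-01  5.68143894e-02  1.54167399e+00 -1.25634861e-04
  1.54385003e+00 -3.44660479e-01]
[[202. 155.]
 [271. 156.]
 [274. 154.]]
```

View pics/p12.png

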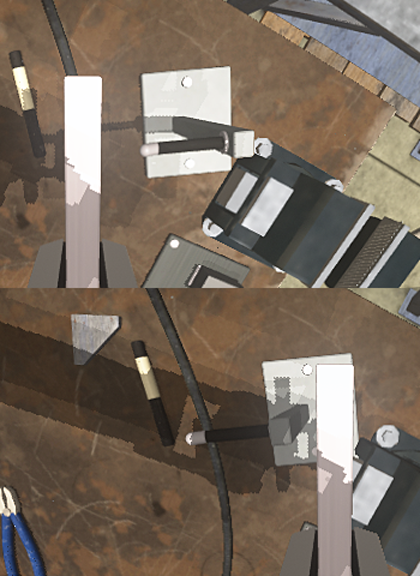

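Top half (p1): peg from its pale tip at (372,155) to its root near (440,149). Bottom half (p2): tip near (201,156), root near (265,150). Both match the prediction. Next I fit the peg's axis at z = 200.

Run:
```python
from h import *
import pickle
for n,us in (('p1',range(380,436,3)),('p2',range(212,264,3))):
    c=pickle.load(open(n+'.pkl','rb')); g=gray(c); pts=[];w=[]
    for u in us:
        col=g[132:172,u]; v0=132+int(np.argmin(cv2.GaussianBlur(col.reshape(-1,1),(1,0+9),2).ravel()))
        thr=(g[v0,u]+min(g[v0-14:v0,u].max(),g[v0:v0+14,u].max()))/2
        a=v0
        while g[a,u]<thr and a>v0-14:a-=1
        b=v0
        while g[b,u]<thr and b<v0+14:b+=1
        pts.append((u,(a+b)/2)); w.append(b-a-1)
    P=onz(c,pts,200); f=np.polyfit(P[:,0],P[:,1],1); r=P[:,1]-np.polyval(f,P[:,0]); k=abs(r-np.median(r))<2; f=np.polyfit(P[k,0],P[k,1],1)
    print(n,'w',w,'yaw',np.degrees(np.arctan(f[0])).round(2),'y at x=490',np.polyval(f,490).round(2),k.sum(),P[k][[0,-1],:2].round(1).tolist())
    # tip: bright blob
    vv=155; print([int(x) for x in g[155, (360 if n=='p1' else 186):(386 if n=='p1' else 216)]])
a,b=[pickle.load(open(n+'.pkl','rb')) for n in('p1','p2')]
for uv in ([371.7,155],):
    A=ray(a,[uv])[0]; B=ray(b,[[200.8,155.8]])[0]
    k=np.linalg.lstsq(np.c_[A,-B],b['o']-a['o'],rcond=None)[0]; print('tip',a['o']+A*k[0],b['o']+B*k[1])
# gauge tip in hand (p2/p1) : white top, columns ~ 320
for c in (a,b):
    g=gray(c); t=[(u,edge(g[:,u],1,80,110)) for u in range(310,330,4)]; print('gauge tip tool x',tool(c,t,c['s']['tcp_pos'][2]+7.7)[:,:2].mean(0).round(2),np.array(t)[:,1].round(1))
```

```text
p1 w [14, 11, 10, 10, 11, 11, 10, 10, 10, 9, 5, 10, 11, 11, 10, 11, 21, 22, 14] yaw 31.6 y at x=490 190.18 8 [[483.0, 185.5], [507.3, 200.1]]
[104, 104, 104, 104, 103, 104, 120, 156, 187, 207, 222, 236, 243, 238, 229, 224, 223, 224, 224, 225, 223, 193, 121, 74, 68, 70]
p2 w [9, 10, 11, 10, 12, 11, 11, 11, 11, 11, 12, 11, 11, 11, 11, 11, 11, 4] yaw 31.93 y at x=490 188.99 17 [[465.5, 174.0], [504.5, 197.9]]
[50, 69, 79, 81, 81, 80, 78, 81, 116, 186, 221, 217, 172, 146, 132, 126, 125, 126, 126, 127, 126, 126, 127, 125, 99, 47, 28, 29, 31, 31]
tip [457.45185196 168.02592752 202.77148027] [457.68967083 167.56289486 202.84117561]
gauge tip tool x [84.16 -0.14] [92.8 92.9 93.2 93.2 93.2]
gauge tip tool x [87.77 -0.14] [86.3 85.8 85.6 84.9 84.8]
```

Emit:
drive_tool(steps=[{"delta_pos": [0.02,-0.04,0],"twist": -1,"claw": 0.008},{"delta_pos": [0.045,-0.08,0],"twist": -3,"claw": 0.008},{"delta_pos": [0.07,-0.12,0],"twist": -4.8,"claw": 0.008},{"delta_pos": [0.0776,-0.1373,0],"twist": -4.8,"claw": 0.008},{"delta_pos": [0.0776,-0.1373,0],"twist": -4.8,"claw": 0.008},{"delta_pos": [0.0776,-0.1373,0.05],"twist": -4.8,"claw": 0.008},{"delta_pos": [0.0776,-0.1373,0.1],"twist": -4.8,"claw": 0.008},{"delta_pos": [0.0776,-0.1373,0.13],"twist": -4.8,"claw": 0.008},{"delta_pos": [0.0776,-0.1373,0.1395],"twist": -4.8,"claw": 0.008},{"delta_pos": [0.0776,-0.1373,0.1395],"twist": -4.8,"claw": 0.008},{"delta_pos": [0.0776,-0.1373,0.1395],"twist": -4.8,"claw": 0.008},{"delta_pos": [0.0776,-0.1373,0.1395],"twist": -4.8,"claw": 0.008}])

```text
time_s: 63.28
tcp_pos: [415.1, 193.4, 192.8]
ee_rot: [1.526, 2.744, 0.003]
force: [-0.7, -0.2, -1.4]
opening: 15.5
grip_force: 25.0
```

Run:
```python
from h import *
import pickle
s0=robot.get_state(); T=Ro.from_rotvec(s0['ee_rot']).as_matrix(); tp=np.array(s0['tcp_pos']); print(s0['time_s'],tp,s0['ee_rot'],s0['force'])
eye=tp+T@[-43.8,0,-11.7]; tip=np.array([454,166.5,203]); mid=np.array([482,184.2,200]); print('eye',eye.round(1))
print('eye in stand dir from mid',((eye-mid)@np.array([.85,.527,0])).round(1),((eye-mid)@np.array([-.527,.85,0])).round(1))
for n in ('side','top'):
    c=cam(n); pickle.dump(c,open(n+'h.pkl','wb')); save(c,n+'h.png'); print(n,proj(c,[eye,tip,mid]).round(1).tolist())
c=pickle.load(open('sideh.pkl','rb')); im=c['frame'].astype(int); u,v=proj(c,[eye])[0].round().astype(int)
print('side white map'); 
for y in range(v-14,v+15): print(y,''.join('#' if im[y,x].min()>170 else ('+' if im[y,x].min()>120 else ('.' if im[y,x].max()>60 else 'o')) for x in range(u-24,u+24)))
print(u,v)
```

```text
63.275 [415.13825478 193.43418244 192.81108355] [1.52617387 2.74364416 0.00276002] [-0.6517756  -0.15841696 -1.35049191]
eye [438.2 156.2 204.6]
eye in stand dir from mid -52.0 -0.7
side [[342.7, 242.7], [334.9, 245.2], [321.1, 249.6]]
top [[236.3, 213.1], [233.2, 207.8], [227.9, 198.5]]
side white map
229 ++++.....................oooooooo.....+++.......
230 ++++.....................oooooooo....+++++......
231 ++++....................ooooooo......+++++......
232 ++++....................oo............++++......
233 ++++..................................++++......
234 ++++......................+++......o..++++......
235 .+++................++..+++++.....oo..++++......
236 ++++...............+++..+++++.....oo..++++......
237 ++++...............+++..+++++.....oo..++++......
238 +++................+++..+++++.....oo..++++......
239 .++................+++..+++++......o..++++......
240 ...................+++..+++++.....oo..++++......
241 ...................++++.+++++.....oo..++++......
242 ...................++++.+++++.....oo..++++......
243 .............++++..++++.+++++.....oo..++++......
244 ...........++###+..++++++++++.....oo..+++.......
245 ...........+####+..++++++++++.....oo..+++.......
246 ...........+###++...+++++++++.....oo..+++.......
247 ........o..+++++.....++++++++.....oo..+++.......
248 .....ooooo.+++........+++++++.....oo..+++.......
249 ....oooooo............++++++++....oo..+++.......
250 oooooooo..............+++++++++...oo..+++.......
251 ooo...................++++++++++..oo..+++.......
252 ......................+++++++.++..oo..+++.......
253 ......................+++++++.++..oo..+++.......
254 ......................+++++++.+++..o..+++.......
255 ......................++++++..+++.....+++.......
256 .......................++++++..+++....++........
257 .......................+++++..++++....+.........
343 243
```

The side map puts the peg tip at (332.5,245.5) and the eye ring centred near (343,242), in agreement with the computed positions. I'll slide the eye over the peg.

Emit:
drive_tool(steps=[{"delta_pos": [0.0006,0,0.0012],"twist": 0,"claw": 0.008},{"delta_pos": [0.0006,0.005,0.0012],"twist": 0,"claw": 0.008},{"delta_pos": [0.0006,0.01,0.0012],"twist": 0,"claw": 0.008},{"delta_pos": [0.0006,0.014,0.0012],"twist": 0,"claw": 0.008},{"delta_pos": [0.0006,0.018,0.0012],"twist": 0,"claw": 0.008},{"delta_pos": [0.0006,0.022,0.0012],"twist": 0,"claw": 0.008},{"delta_pos": [0.0006,0.026,0.0012],"twist": 0,"claw": 0.008},{"delta_pos": [0.0006,0.026,0.0012],"twist": 0,"claw": 0.008}])

```text
time_s: 64.38
tcp_pos: [436.2, 207.6, 190.2]
ee_rot: [-1.527, -2.746, 0.0]
force: [0.5, 0.5, -0.8]
opening: 15.9
grip_force: 25.0
```

Emit:
drive_tool(steps=[{"delta_pos": [0,0.005,0],"twist": 0,"claw": 0.008},{"delta_pos": [0,0.01,0],"twist": 0,"claw": 0.008},{"delta_pos": [0,0.015,0],"twist": 0,"claw": 0.008},{"delta_pos": [0,0.02,0],"twist": 0,"claw": 0.008},{"delta_pos": [0,0.026,0],"twist": 0,"claw": 0.008},{"delta_pos": [0,0.026,0],"twist": 0,"claw": 0.008},{"delta_pos": [0,0.026,0],"twist": 0,"claw": 0.008}])

```text
time_s: 65.25
tcp_pos: [458.0, 221.2, 190.1]
ee_rot: [-1.527, -2.745, 0.0]
force: [-0.2, -0.1, -1.5]
opening: 15.6
grip_force: 25.0
```

Run:
```python
from h import *
import pickle
s0=robot.get_state(); T=Ro.from_rotvec(s0['ee_rot']).as_matrix(); tp=np.array(s0['tcp_pos']); print(s0['time_s'],tp,s0['ee_rot'],s0['force'])
eye=tp+T@[-43.8,0,-11.7]; mid=np.array([482,184.2,200]); print('eye',eye.round(1))
c=cam('side'); save(c,'sidei.png'); im=c['frame'].astype(int); print(proj(c,[eye,mid,[454,166.5,203]]).round(1).tolist()); u,v=proj(c,[mid])[0].round().astype(int)
for y in range(v-16,v+17): print(y,''.join('#' if im[y,x].min()>170 else ('+' if im[y,x].min()>120 else ('.' if im[y,x].max()>60 else 'o')) for x in range(u-24,u+24)))
print(u,v)
```

```text
65.25 [458.00299115 221.20480181 190.06297307] [-1.52692193e+00 -2.74535592e+00  2.82178123e-04] [-0.18500787 -0.14233124 -1.45896244]
eye [481.1 184.  201.8]
[[321.5, 249.0], [321.1, 249.6], [334.9, 245.2]]
234 .......................oooooooo......+...ooooooo
235 .......................ooooooooo.....++...o.....
236 +......................ooooooooo....++++........
237 +......................ooooooooo.....+++........
238 +.....................ooooooooo.o....++++.......
239 +......................o........oo...++++.......
240 +................................oo..++++.......
241 +........................+++.....oo..++++.......
242 ++.....................+++++.....ooo..+++.......
243 ++....................++++++......oo..+++.......
244 ++.+++++..............++++++......oo..+++.......
245 .+++++++++.............+++++......oo..+++.......
246 .+++++++++.............+++++......oo..+++.......
247 ..++###++++............+++++......oo..+++.......
248 ..+++#+++++............+++++..oooooo..+++.......
249 ...+++++++++............++++..oooooo..+++.......
250 ...++++++++............+++++....oooo..++
[... 164 characters left out ...]
...
254 ......................+++++++++...oo..+++.......
255 .......................++++++++...oo..+++.......
256 ......................+++++++++...oo..+++.......
257 ......................++++++++++..oo..+++.......
258 ......................++++++++++..oo..+++.......
259 ......................++++++++++...o..+++.......
260 ......................++++++++++...o..+++.......
261 ......................++++++..+++.....+++.......
262 .......................+++++..+++.....+++.......
263 .......................+++++.+++++....++........
264 ........................+++++.+++++...++........
265 ........................+++++.++++++.+..........
266 ........................+++++++++++++...........
321 250
```

The peg passes through the ring, visible on both sides at rows 248–252, with no force. I'll lower until the eye bears on the peg.

Emit:
drive_tool(steps=[{"delta_pos": [0,0,0.003],"twist": 0,"claw": 0.008},{"delta_pos": [0,0,0.006],"twist": 0,"claw": 0.008},{"delta_pos": [0,0,0.0065],"twist": 0,"claw": 0.008},{"delta_pos": [0,0,0.0065],"twist": 0,"claw": 0.008}])

```text
time_s: 65.8
tcp_pos: [458.0, 221.2, 183.6]
ee_rot: [-1.527, -2.745, 0.0]
force: [-0.3, -0.2, -1.3]
opening: 15.5
grip_force: 25.0
```

Emit:
drive_tool(steps=[{"delta_pos": [0,0,0.0006],"twist": 0,"claw": 0.008},{"delta_pos": [0,0,0.0012],"twist": 0,"claw": 0.008},{"delta_pos": [0,0,0.0012],"twist": 0,"claw": 0.008}])

```text
time_s: 66.18
tcp_pos: [458.0, 221.2, 182.4]
ee_rot: [-1.527, -2.745, 0.0]
force: [-0.4, 0.6, -1.2]
opening: 15.4
grip_force: 25.0
```

Emit:
drive_tool(steps=[{"delta_pos": [0,0,0.0007],"twist": 0,"claw": 0.008},{"delta_pos": [0,0,0.0015],"twist": 0,"claw": 0.008},{"delta_pos": [0,0,0.0015],"twist": 0,"claw": 0.008}])

```text
time_s: 66.55
tcp_pos: [458.4, 221.1, 181.4]
ee_rot: [1.527, 2.745, 0.0]
force: [-0.8, -0.5, 2.6]
opening: 15.5
grip_force: 25.0
```

Emit:
drive_tool(steps=[{"delta_pos": [0,0,0.0005],"twist": 0,"claw": 0.008},{"delta_pos": [0,0,0.001],"twist": 0,"claw": 0.008},{"delta_pos": [0,0,0.001],"twist": 0,"claw": 0.008}])

```text
time_s: 66.92
tcp_pos: [458.3, 221.2, 180.3]
ee_rot: [1.527, 2.745, 0.001]
force: [-0.3, 0.2, 2.3]
opening: 15.7
grip_force: 25.0
```

Emit:
drive_tool(steps=[{"delta_pos": [0,0,0],"twist": 0,"claw": 0.018},{"delta_pos": [0,0,0],"twist": 0,"claw": 0.03},{"delta_pos": [0,0,0],"twist": 0,"claw": 0.05},{"delta_pos": [0,0,0],"twist": 0,"claw": 0.05},{"delta_pos": [0,0,0],"twist": 0,"claw": 0.05},{"delta_pos": [0,0,0],"twist": 0,"claw": 0.05},{"delta_pos": [0,0,0],"twist": 0,"claw": 0.05},{"delta_pos": [0,0,0],"twist": 0,"claw": 0.05},{"delta_pos": [0,0,0],"twist": 0,"claw": 0.05},{"delta_pos": [0,0,0],"twist": 0,"claw": 0.05},{"delta_pos": [0,0,0],"twist": 0,"claw": 0.05},{"delta_pos": [0,0,0],"twist": 0,"claw": 0.05},{"delta_pos": [0,0,0],"twist": 0,"claw": 0.05},{"delta_pos": [0,0,0],"twist": 0,"claw": 0.05},{"delta_pos": [0,0,0],"twist": 0,"claw": 0.05},{"delta_pos": [0,0,0],"twist": 0,"claw": 0.05}])

```text
time_s: 68.92
tcp_pos: [458.1, 221.2, 180.0]
ee_rot: [1.527, 2.745, 0.0]
force: [-0.6, 0.4, 0.4]
opening: 50.1
grip_force: 0.0
```

```bash
cat > sm.py <<'E'
from h import *
c=cam('side'); save(c,'side_%d.png'%int(c['s']['time_s'])); im=c['frame'].astype(int); print(c['s']['time_s'],c['s']['force']); u,v=proj(c,[[482,184.2,200]])[0].round().astype(int)
for y in range(v-14,v+62,2): print(y,''.join('#' if im[y,x].min()>170 else ('+' if im[y,x].min()>120 else ('.' if im[y,x].max()>60 else 'o')) for x in range(u-44,u+34)))
print(proj(c,[[482,184.2,200],[482,184.2,80]]).round())
E
python3 sm.py
```

```text
68.925 [-0.58154689  0.4451845   0.36516141]
236 .............o.oooooooooo.....o...o.o................................oooooo...
238 +++++.........ooo....................oooooo.....................++++..........
240 +++++.............+++..............oooooooo......................++++.........
242 ++++..........+++++++..............oooooooo......................++++.........
244 ++++.............++++......+.......ooooo..+####+......+++++...o..++++.........
246 ..................++++++++++++.........++#######+....+#+++....o..++++.........
248 ..................+++++++##++++....+++++++#######+.o.+++......o..++++.........
250 ++..................+..++++++++.....++++...+#####+............o..++++.........
252 +..................................+++++...+#####+............o..++++.........
254 ....................................+++++++++++++++...........o..+++++........
256 ...................................++++++++++++++++...........o..++++.........
258 ....................................++++.+++++++++............o..+++..........
260 +...................................++++.++++++++......
[... 1425 characters left out ...]
.........
296 .................+++++###++......+######+........+++++++......................
298 ..........++++###########++......++#####++.......++++++++.....................
300 ..+++++##################++......++++####++.......+++++++....................o
302 #####################+##+++......+++##+#+#++......+++++++.....................
304 ########################+++......+++++#++#+++.....++++++++...............oo...
306 #########################++.......+++#+#++++++......+........o..........o.....
308 #########################++.......++++++++....................................
310 +########################++..................................................o
[[321. 250.]
 [322. 288.]]
```

The gauge hangs by its eye, pointing down and slightly off plumb. I'll retreat straight up, then clear of the view, and check everything.

Emit:
drive_tool(steps=[{"delta_pos": [0,0,-0.02],"twist": 0,"claw": 0.05},{"delta_pos": [0,0,-0.06],"twist": 0,"claw": 0.05},{"delta_pos": [0,0,-0.12],"twist": 0,"claw": 0.05},{"delta_pos": [0,0,-0.17],"twist": 0,"claw": 0.05},{"delta_pos": [0,-0.04,-0.17],"twist": 0,"claw": 0.05},{"delta_pos": [-0.04,-0.06,-0.17],"twist": 0,"claw": 0.05},{"delta_pos": [-0.1,-0.06,-0.17],"twist": 0,"claw": 0.05},{"delta_pos": [-0.16,-0.06,-0.17],"twist": 0,"claw": 0.05},{"delta_pos": [-0.22,-0.06,-0.17],"twist": 0,"claw": 0.05},{"delta_pos": [-0.22,-0.06,-0.17],"twist": 0,"claw": 0.05},{"delta_pos": [-0.22,-0.06,-0.17],"twist": 0,"claw": 0.05},{"delta_pos": [-0.22,-0.06,-0.17],"twist": 0,"claw": 0.05}])

```text
time_s: 70.47
tcp_pos: [522.7, 3.8, 350.3]
ee_rot: [1.524, 2.746, 0.0]
force: [-0.4, -0.1, -0.7]
opening: 49.9
grip_force: 0.0
```

```bash
python3 sm.py
python3 - <<'E'
from h import *
import pickle
c=cam('top'); t0=cv2.imread('pics/top0.png')[:,:,::-1]; d=np.abs(c['frame'].astype(int)-t0).max(2); save(c,'topf.png')
O=np.array([674,40.3,0]);a=np.radians(2.9);R=np.array([[np.cos(a),-np.sin(a),0],[np.sin(a),np.cos(a),0],[0,0,1]])
g=c['frame'].mean(2)
for k in range(4):
    q=proj(c,[O+R@[0,-52*k,44]])[0]; print('bar',k,q.round(1),'brightness',g[int(q[1]),int(q[0])].round())
m=(cv2.cvtColor(c['frame'],cv2.COLOR_RGB2HSV)[:,:,1]<50)&(g>135); a_=np.zeros(g.shape,np.uint8); a_[140:182,272:360]=m[140:182,272:360]*255
cs,_=cv2.findContours(a_,cv2.RETR_EXTERNAL,cv2.CHAIN_APPROX_NONE)
for k in cs:
    if cv2.contourArea(k)>40: P=onz(c,k[:,0],44); r=cv2.minAreaRect(((P-O)@R)[:,:2].astype(np.float32)); print(np.round(r[0],1),np.round(r[1],1),round(r[2],1))
s=robot.get_state(); print(s['tcp_pos'],s['time_s'])
E
```

```text
70.475 [-0.35369381 -0.14844137 -0.74624973]
236 ..............................................................................
238 +++++.........................................................................
240 +++++.........................................................................
242 ++++....................................................+.....................
244 ++++.....................++++............++####+.....++###+...................
246 ......................+######+..........+#######+...+####++...................
248 ......................++######++.........+#######+.o.+++......................
250 +......................+++++++++..........+#######.o..........................
252 +.................................ooooo...++######+...........................
254 .......................................+####+###++............................
256 ........................................++++++++++........oooo.o..............
258 ........................................++++++++++......ooooooooooo...........
260 +.......................................+++++++++......
[... 1720 characters left out ...]
.++#++++++++..................................
304 #########################++......++++++++++++.................................
306 #########################++......+++++++++++++................................
308 #######################++++.......++++++++....................................
310 +##################++++++++...................................................
[[321. 250.]
 [322. 288.]]
bar 0 [283.1 151.3] brightness 121.0
bar 1 [298.7 150.8] brightness 104.0
bar 2 [314.2 150.3] brightness 165.0
bar 3 [329.8 149.8] brightness 164.0
[   1.3 -103.3] [33.5 55.5] 88.2
[   2.9 -156.9] [33.3 55.5] 88.1
[-24.  -29.7] [ 21.9 129.9] 76.2
[522.77741716   3.75707626 350.31571372] 70.575
```

Emit:
drive_tool(steps=[{"delta_pos": [-0.027,-0.017,0],"twist": 10,"claw": 0.05},{"delta_pos": [-0.0544,-0.0337,0],"twist": 20,"claw": 0.05},{"delta_pos": [-0.0544,-0.0337,0],"twist": 30,"claw": 0.05},{"delta_pos": [-0.0544,-0.0337,0],"twist": 40,"claw": 0.05},{"delta_pos": [-0.0544,-0.0337,0],"twist": 50,"claw": 0.05},{"delta_pos": [-0.0544,-0.0337,0],"twist": 60,"claw": 0.05},{"delta_pos": [-0.0544,-0.0337,0],"twist": 70,"claw": 0.05},{"delta_pos": [-0.0544,-0.0337,0],"twist": 80,"claw": 0.05},{"delta_pos": [-0.0544,-0.0337,0],"twist": 90,"claw": 0.05},{"delta_pos": [-0.0544,-0.0337,0],"twist": 100,"claw": 0.05},{"delta_pos": [-0.0544,-0.0337,0],"twist": 110,"claw": 0.05},{"delta_pos": [-0.0544,-0.0337,0],"twist": 119,"claw": 0.05},{"delta_pos": [-0.0544,-0.0337,0],"twist": 119,"claw": 0.05},{"delta_pos": [-0.0544,-0.0337,0],"twist": 119,"claw": 0.05},{"delta_pos": [-0.0544,-0.0337,0],"twist": 119,"claw": 0.05},{"delta_pos": [-0.0544,-0.0337,0],"twist": 119,"claw": 0.05}])

```text
time_s: 72.58
tcp_pos: [523.2, -61.3, 349.9]
ee_rot: [-3.141, -0.079, 0.0]
force: [-0.1, -0.4, -0.0]
opening: 50.2
grip_force: 0.0
```

```bash
python3 sm.py | awk 'NR%4==2'
python3 - <<'E'
from h import *
import pickle
c=cam('wrist'); save(c,'wf.png'); print(c['s']['time_s'],c['s']['tcp_pos'],c['s']['ee_rot'])
O=np.array([674,40.3,0]);a=np.radians(2.9);R=np.array([[np.cos(a),-np.sin(a),0],[np.sin(a),np.cos(a),0],[0,0,1]])
g=gray(c)
for k in range(4):
    ctr=O+R@[0,-52*k,44]
    q=lambda x,y: proj(c,[ctr+R@[x,y,0]])[0]
    e=[]
    u,v=q(0,0); ul=q(0,17)[0]; ur=q(0,-17)[0]; vt=q(29,0)[1]; vb=q(-29,0)[1]
    L=[(edge(g[y],0,int(ul)-6,int(ul)+6),y) for y in range(int(vt)+8,int(vb)-7,2)]; Rr=[(edge(g[y],0,int(ur)-6,int(ur)+6),y) for y in range(int(vt)+8,int(vb)-7,2)]
    Tt=[(x,edge(g[:,x],0,int(vt)-6,int(vt)+6)) for x in range(int(ul)+5,int(ur)-4,2)]; B=[(x,edge(g[:,x],0,int(vb)-6,int(vb)+6)) for x in range(int(ul)+5,int(ur)-4,2)]
    f=lambda e,i: np.median((onz(c,e,44)-O)@R,0)[i].round(1)
    print(k,'y',f(L,1),f(Rr,1),'x',f(Tt,0),f(B,0),'c',((f(Tt,0)+f(B,0))/2).round(2),((f(L,1)+f(Rr,1))/2).round(2))
E
```

```text
236 ..............................................................................
244 ++++....................+++++............++####+.....++###++..................
252 +.................................ooooo...++######+...........................
260 +........................................+++++++++.....................o.o...o
268 ..........................................+++++++.......o.....................
276 ##++......................................+++++++.............................
284 ...........................................++++++++...........................
292 o.................................+++++.....+++++++...........................
300 ..+++++##################++......++#######+...................................
308 #########################++.......+++++++.....................................
72.625 [523.18536285 -61.3239724  349.94309496] [-3.14058078e+00 -7.84452961e-02  3.72481589e-05]
0 y 16.9 -17.2 x 27.5 -30.9 c -1.7 -0.15
1 y -35.0 -69.0 x 28.0 -30.3 c -1.15 -52.0
2 y -87.3 -121.0 x 27.7 -30.4 c -1.35 -104.15
3 y -138.9 -172.8 x 27.9 -30.4 c -1.25 -155.85
```

The bars are at 0, −51.9, −104.0 and −155.7 mm along the row, with ends level within 0.6 mm. Next I check that the gauge is at rest.

Emit:
drive_tool(steps=[{"delta_pos": [0,0,0],"twist": 0,"claw": 0.05},{"delta_pos": [0,0,0],"twist": 0,"claw": 0.05},{"delta_pos": [0,0,0],"twist": 0,"claw": 0.05},{"delta_pos": [0,0,0],"twist": 0,"claw": 0.05},{"delta_pos": [0,0,0],"twist": 0,"claw": 0.05},{"delta_pos": [0,0,0],"twist": 0,"claw": 0.05},{"delta_pos": [0,0,0],"twist": 0,"claw": 0.05},{"delta_pos": [0,0,0],"twist": 0,"claw": 0.05},{"delta_pos": [0,0,0],"twist": 0,"claw": 0.05},{"delta_pos": [0,0,0],"twist": 0,"claw": 0.05},{"delta_pos": [0,0,0],"twist": 0,"claw": 0.05},{"delta_pos": [0,0,0],"twist": 0,"claw": 0.05}])

```text
time_s: 74.18
tcp_pos: [523.2, -61.3, 350.0]
ee_rot: [-3.141, -0.078, 0.0]
force: [0.3, 0.1, 0.6]
opening: 50.2
grip_force: 0.0
```

Run:
```python
from h import *
a=cv2.imread('pics/side_72.png')[:,:,::-1].astype(int); b=cam('side')['frame'].astype(int)
m=np.abs(a-b).max(2); print('gauge area',m[236:300,310:350].max(),(m[236:300,310:350]>40).sum(),'all',(m>40).sum())
z=cv2.imread('pics/side0.png')[:,:,::-1].astype(int); d=np.abs(z-b).max(2); print('marker',(d[285:330,365:400]>60).sum(),'cup',(d[162:200,378:404]>60).sum())
```

```text
gauge area 13 0 all 0
marker 0 cup 0
```

Nothing is moving, and the marker and cup are unmoved. I'll hand in the job.

```bash
python3 -c "
from bench import robot
print(robot.close_job())"
```

```text
the job is handed in; nothing more can be done
None
```

The job is handed in at 74 s: the three bars present are laid from the stop at 52 mm spacing (16 mm gaps, within about 0.3 mm), with their ends level to about 0.6 mm. The gauge hangs at rest on the peg, and the marker and cup were not moved.

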